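# Load the slide carrier under the microscope

## Task

Take the slide carrier by its upright tab from the rest block, set its underside pin on the front part of the microscope's dark stage plate, and slide it straight in under the objective until the pin drops into the plate's blind hole. Leave the carrier fully seated, lying flat on the plate and pointing straight in, and let go of it. Do not bump the microscope head, and leave the other things on the bench where they are.

Things in the scene. Friction and masses are not known exactly. Their poses are not given: they have to be found in the camera images.
- microscope: Fixed microscope base with column, in mm. White base 300 (x) x 180 (y) x 45 tall; origin on the bench under the objective's axis, z up; +x is the loading direction, from the open front (robot side) to the column, 36 dia at x = +108. On it lies a dark steel plate 200 (x) x 110 (y), smooth top at z = 60, front edge at x = -140 +-10 (it shifts along x only).
- stage (a point): Point on the plate's top under the objective: x = 0, y = 0, z = 60 in the microscope's frame, same axes. The plate's one unmarked blind hole, 14 dia, 11 deep, slightly chamfered, lies on the centre line y = 0, somewhere from 5 to 25 mm beyond this point (+x): just where differs every time.
- head: Fixed head over the stage, in mm; origin and axes as the microscope's. Objective on the axis x = y = 0, 24 dia at its tip, z = 82 (22 above the plate), widening to 56. Over it, z = 140 to 265, a round body 90 dia; eyepieces to z = 360. With the carrier home its tab stands 2 to 22 in front of this body, so an upright gripper hits it: lean the gripper back to -x, 30 to 45 degrees.
- carrier: Loose aluminium slide carrier, 0.10 to 0.21 kg, in mm. Plate 120 (x) x 56 (y) x 5 thick, a glass slide on top; origin at the centre of the plate's underside, z up, +x towards the end with the pin below. Near the -x end stands a tab 24 (x) x 12 (y), centred at x = -39, y = 0, its top 47 above the underside. At the start it lies flat on the rest block, pin in a hole.
- handle (a point): Point in the middle of the carrier's tab, 31 mm above the plate's underside, 84 mm behind (-x of) the pin's axis; grip the tab here across its 12 mm width (y)
- pin_tip (a point): Centre of the lower end of the carrier's steel pin: at x = +45 mm, 8 mm below the plate's underside; pin 10 mm dia, tip bevelled to 5 mm; axes as the carrier's. When seated it is at z = 52 mm in the microscope's frame
- rest: Fixed grey rest block 130 (x) x 70 (y) x 20 tall, origin under its centre, axes as the carrier's at the start; the carrier lies centred on it, its pin in an 18 dia clearance hole 14 deep
- oil_bottle: Bystander: small amber bottle with white cap, 32 dia x 62 tall, upright; origin under its centre (mm)
- petri: Bystander: clear round dish, 60 dia x 15 tall; origin under its centre (mm)
- eraser: Bystander: terracotta eraser block 45 x 20 x 12 lying flat; origin under its centre (mm)
- slide_box: Bystander: closed light-wood slide box 90 x 100 x 32; origin under its centre (mm)
- stain_box: Bystander: upright cardboard carton 50 x 80 x 60; origin under its centre (mm)
Not all that is in view belongs to the job. Several things have the shape of the carrier; the one meant has the colours described above.

How it is judged:
By the outcome, as a careful person would: the job done as asked, in the order asked, and still so for the second after the job is handed in, with the robot touching nothing.
It also fails if it takes over 58 s, if anything falls off the work surface, if the arm or the gripper's body presses on something with over 40 N, if the wrist force passes 120 N, or if a joint passes its speed limit or range.

## Robot

A 6-joint arm with a two-finger parallel gripper is mounted at the origin on the work surface. World frame = base frame: x ahead of the robot, y to its left, z up, the work surface at z = 0. Lengths are in mm, angles in rad, forces in N, time in s.
With the tool pointing down it reaches from about 350 to 875 mm from the base axis. Payload 4.2 kg.
Tool frame: the origin (TCP) lies at the very end of the fingers, on their centre line; the grasp point (between the pads) lies 19 mm behind it; z points along the fingers, y is the direction in which the jaws open and shut (so a half turn about z gives the same grasp; the last joint's range is limited). The gripper opens to 85 mm and grips with 20 to 120 N. Pads are 22 mm wide; open, the fingers measure 114 mm over their backs; the gripper's body (76 mm by 85 mm) begins 54 mm behind the grasp point. The pads swing forward as they close: fully open they stand 13 mm farther back than shut.
Start: joints at [1.517, 0.385, 0.008, 0, -1.194, -0.259], TCP at [192.295, 594.661, 231.312] pointing down, gripper open.
Joint ranges: [-3.14, 3.14], [-1.21, 2.06], [-1.07, 1.41], [-3.16, 2.05], [-2.99, -0.16], [-3.1, 3.1]. Speed limits (rad/s): [2.79, 2.79, 3.14, 3.14, 3.14, 3.14].

## Interface

Orientations are given as a unit quaternion [x, y, z, w].
In Python, from bench import telemetry, eyes, arm gives the robot as it stands. The module is installed in compiled form; this text tells all that it offers.
- The arm moves only by the tool move_arm, never from a script. Its argument "deltas" is text: rows parted by semicolons, each of 6 numbers parted by spaces: the shift along the tool's x, y, z in cm, then the turn, a rotation vector about the tool's x, y, z in rad. A call has 1 to 12 rows; each row shifts and turns the commanded pose from where the row before left it, along the tool's axes as they then stand; what a row does not reach is not made up. A row lasts 1/8 s, in which the tool goes at most 62.5 mm and 10.7 degrees, less where a joint would pass 70% of its speed; a pose out of reach is approached as far as the arm can. A call is refused whole if a number of a shift passes 6.25 or a number of a turn 0.188, either way. A call with a gripper value outside its range is refused whole. "grip" is the finger opening in cm, from 0 to 8.54, set as the call begins (left out, the last holds). The fingers move at their own pace and stop on an object; the grip force is fixed at half the most. Time passes only in rows, so rows that do not move let the fingers close. It gives the time, the measured TCP pose, the force and the opening at its end, in the units of the state.
- telemetry.read_state(): the state, without advancing time (a new reading comes with each control period).
- eyes.get_image(name): name is "side" or "top"; returns a dict with "pixels" (384x512x3 uint8, blue, green, red), "range_z" (384x512 float32, mm along the optical axis (not along the pixel's ray), 0 where there is no reading), "fx", "fy", "cx", "cy" (pixels), "origin" and "orientation" of the camera in the world. Camera axes: x right, y up, looking along -z (the intrinsics and any distortion apply to the point x, -y, -z); pixel columns grow to the right and rows downward; lengths in mm; the calibration is good to about 2 mm. A picture is of the moment at which its call begins.
- arm.job_done(): hands the job in, once; it reports no verdict.
Trained networks look in a picture, given as the dict that the camera call returned (one of the last four; its "shot" number tells which), for a name from the list of things; names that differ only in an ending like _2 or _b are one class to them, and where a whole thing is asked for, a point or a joint stands for the part that bears it (a point fixed in the world has none). Each returns a list of dicts, best first, with "p" (0 to 1); they miss things now and then, are a little off and sometimes report something else, mostly with a low value. They report only what shows in the picture. A call takes as long as a camera call. They do not tell look-alikes from the thing itself.
- eyes.boxes_of(picture, name): "point" ([x, y, z] in mm, in world coordinates, good to about 4 mm: the middle of the surface that is visible of it).
The state is a dict: "clock": time; "joints": joint angles; "joint_vel": joint speeds; "joint_efforts": joint torques, N m; "position": TCP position; "ee_rot": TCP orientation; "contact_force": force on the tool from outside, world axes, zero at the start; "wrist_torque": the same for the moment, N m; "gripper_width": finger opening in mm.
Only numpy, scipy, OpenCV 4.12 (cv2) and the standard library are available. Lean on these libraries where they do the work, as an engineer would, in place of code of your own. Each camera call takes 0.05 s, during which the arm holds its last target.

## Working session

There is one attempt and no reset: what is moved stays moved. The work goes in short steps, Python scripts to look and compute and a tool call to move; the robot and the scene stay as the last step left them, time stands still between calls to the robot, and variables do not carry over. Pictures are saved under pics/ and viewed, and the job is handed in when it is done.

Besides the shell and the picture viewer there is one more tool, called after "Call:" by a JSON object that holds its "op" and its "data". move_arm: Moves the arm, as the interface text tells. Its arguments: {"type":"object","properties":{"deltas":{"type":"string"},"grip":{"type":"number"}},"required":["deltas"]}

```bash
mkdir -p pics; ls
cat > h.py <<'E'
import numpy as np, cv2
from scipy.spatial.transform import Rotation as R
from bench import telemetry, eyes, arm
def world(d,u,v,z=None):
    z=d["range_z"][int(round(v)),int(round(u))] if z is None else z
    p=np.array([(u-d["cx"])/d["fx"]*z,-(v-d["cy"])/d["fy"]*z,-z])
    return R.from_quat(d["orientation"]).apply(p)+np.array(d["origin"])
def cloud(d):
    v,u=np.mgrid[0:384,0:512]; z=d["range_z"]
    p=np.stack([(u-d["cx"])/d["fx"]*z,-(v-d["cy"])/d["fy"]*z,-z],-1)
    return (R.from_quat(d["orientation"]).apply(p.reshape(-1,3))+np.array(d["origin"])).reshape(384,512,3)
def proj(d,P):
    c=R.from_quat(d["orientation"]).inv().apply(np.array(P)-np.array(d["origin"]))
    return d["cx"]+d["fx"]*c[0]/-c[2], d["cy"]+d["fy"]*(-c[1])/-c[2]
E
python3 - <<'E'
from h import *
import pickle
s=telemetry.read_state(); print(s)
for n in("top","side"):
    d=eyes.get_image(n); cv2.imwrite(f"pics/{n}0.png",cv2.resize(d["pixels"],(800,600),interpolation=cv2.INTER_CUBIC))
    pickle.dump(d,open(n+"0.pkl","wb")); print(n,{k:d[k] for k in d if k not in("pixels","range_z")})
    for t in["microscope","head","carrier","handle","rest","stage","oil_bottle","petri","eraser","slide_box","stain_box"]:
        print(t,[(np.round(b["point"]).tolist(),round(b["p"],2)) for b in eyes.boxes_of(d,t)][:4])
E
```

```text
pics
{'clock': 0.0, 'joints': array([ 1.51658606e+00,  3.85555406e-01,  6.62266547e-03, -5.08242440e-04,
       -1.19398533e+00, -2.58578699e-01]), 'joint_vel': array([ 0.0015703 ,  0.00089895,  0.00080602, -0.0002103 ,  0.00063697,
       -0.00012506]), 'joint_efforts': array([ 5.36576181e-05, -3.92294669e+01,  1.88399345e+01,  4.18605968e+00,
       -4.62297321e-03,  7.79626902e-06]), 'position': array([192.13328818, 594.12220961, 230.21966217]), 'ee_rot': array([ 9.87780099e-01, -1.55850233e-01, -1.26745796e-04,  1.07942938e-03]), 'contact_force': array([ 0.72946573,  0.44054857, -1.01169901]), 'wrist_torque': array([ 0.0172842 , -0.01108428, -0.01007177]), 'gripper_width': 85.5973751869082}
top {'fx': 387.26004097669824, 'fy': 387.26004097669824, 'cx': 255.3164296545142, 'cy': 190.08364539883024, 'origin': array([ 474.52430208,  -12.31169626, 1178.87362127]), 'orientation': array([ 0.03013099, -0.02763637, -0.70610588,  0.70692492]), 'shot': 1}
microscope [([654.0, 101.0, 45.0], 0.66), ([676.0, -155.0, 28.0], 0.56)]
head [([696.0, 144.0, 306.0], 0.74)]
carrier [([489.0, -192.0, 9
[... 702 characters left out ...]
2}
microscope [([616.0, 199.0, 44.0], 0.77)]
head [([648.0, 170.0, 281.0], 0.65)]
carrier [([388.0, -327.0, 12.0], 0.6), ([671.0, -144.0, 22.0], 0.58), ([489.0, -181.0, 15.0], 0.58)]
handle [([389.0, -330.0, 9.0], 0.89), ([494.0, -182.0, 10.0], 0.64), ([667.0, -141.0, 18.0], 0.55)]
rest [([645.0, -128.0, 12.0], 0.83), ([619.0, 198.0, 44.0], 0.66)]
stage [([620.0, 202.0, 44.0], 0.85), ([666.0, -139.0, 23.0], 0.72)]
oil_bottle [([446.0, 7.0, 36.0], 0.66)]
petri [([675.0, 0.0, 16.0], 0.83), ([447.0, 9.0, 36.0], 0.52)]
eraser [([562.0, 411.0, 33.0], 0.58), ([537.0, 11.0, 11.0], 0.42)]
slide_box [([565.0, 413.0, 32.0], 0.97)]
stain_box [([519.0, -392.0, 48.0], 0.78), ([619.0, 200.0, 42.0], 0.66)]
```

View pics/top0.png

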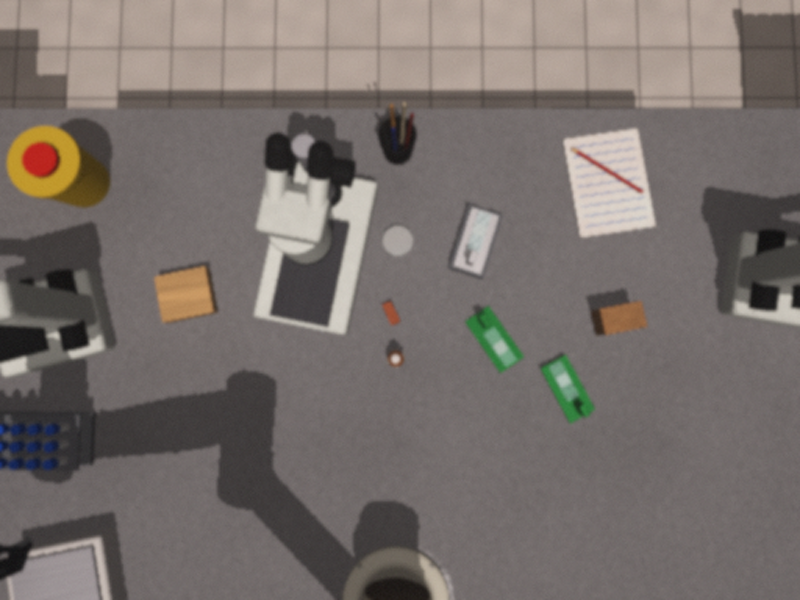

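View pics/side0.png

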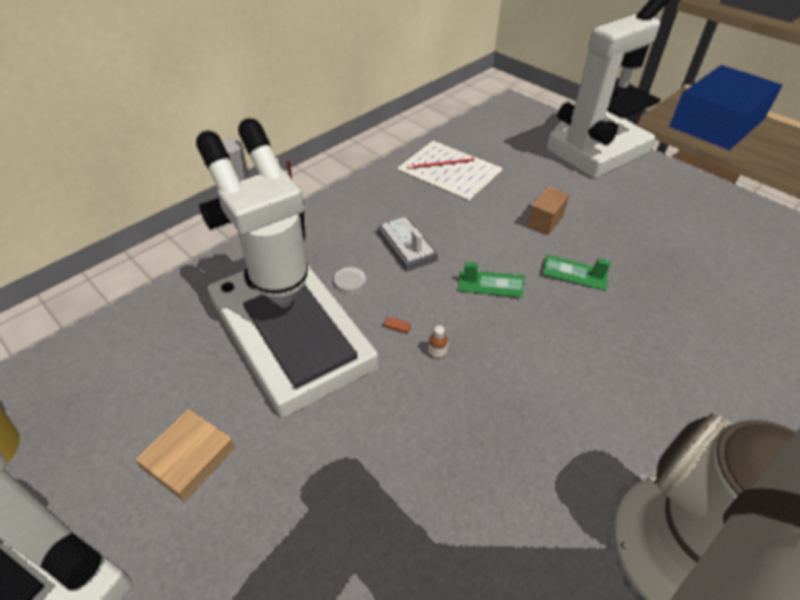

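The candidates are the silver carrier on the grey block (top 475,240; side 407,240) and two green look-alikes (top 495,338 and 567,387). The silver one fits, since the carrier is aluminium and lies on the rest block. I'll confirm with a crop and then measure.

Run:
```python
from h import *
import pickle
t=pickle.load(open("top0.pkl","rb")); s=pickle.load(open("side0.pkl","rb"))
a=cv2.resize(t["pixels"][120:190,270:340],(400,400),interpolation=cv2.INTER_CUBIC)
b=cv2.resize(s["pixels"][125:185,230:290],(400,400),interpolation=cv2.INTER_CUBIC)
c=cv2.resize(t["pixels"][80:220,150:250],(400,560),interpolation=cv2.INTER_CUBIC)
e=cv2.resize(s["pixels"][150:270,120:250],(400,370),interpolation=cv2.INTER_CUBIC)
cv2.imwrite("pics/crop1.png",np.hstack([a,b])); 
f=np.zeros((560,800,3),np.uint8); f[:,:400]=c; f[:370,400:]=e; cv2.imwrite("pics/crop2.png",f)
for d in(t,s):
    C=cloud(d); 
    # table noise
    m=(abs(C[...,0]-450)<40)&(abs(C[...,1]-200)<60); print("bench z",np.median(C[m][:,2]),C[m][:,2].std())
    h=C[...,2]
    for lo,hi,box in((38,52,(450,900,0,350)),(53,70,(450,900,0,350)),(8,75,(560,760,-240,-70)),(35,75,(560,760,-240,-70))):
        m=(h>lo)&(h<hi)&(C[...,0]>box[0])&(C[...,0]<box[1])&(C[...,1]>box[2])&(C[...,1]<box[3])
        P=C[m]
        r=cv2.minAreaRect(P[:,:2].astype(np.float32)); print(lo,hi,m.sum(),np.round(r[0],1),np.round(r[1],1),round(r[2],1),"medz",np.median(P[:,2]),"mean",P.mean(0).round(1))
```

```text
bench z -1.214882095990788 2.2258650550493724
38 52 2103 [669.6 134.4] [438.5 265.3] 0.1 medz 43.60080235387886 mean [642.6 123.9  43.6]
53 70 1841 [670.6 116.2] [439.7 229.4] 0.1 medz 58.82537158948526 mean [601.6 152.5  58.9]
8 75 998 [ 679.  -156.5] [ 70.  131.5] 72.2 medz 23.136867651547504 mean [ 676.8 -155.3   24.4]
35 75 44 [ 641.1 -144.1] [11.6 23. ] 71.4 medz 64.3562714159375 mean [ 640.1 -143.4   62.2]
bench z -1.725505117997045 1.331660692602224
38 52 2449 [636.8 109. ] [279.4 324.1] 78.2 medz 43.090077531527754 mean [635.  180.3  43.2]
53 70 2454 [588.6 155.8] [368.9 188.5] 21.8 medz 58.15967081248681 mean [605.2 168.1  58.1]
8 75 694 [ 678.  -153.5] [ 72.5 134.7] 72.2 medz 22.258045726280045 mean [ 668.5 -143.4   24. ]
35 75 71 [ 640.7 -140.2] [12.2 25.4] 73.1 medz 53.99353743947529 mean [ 638.1 -138.    53.6]
```

View pics/crop1.png

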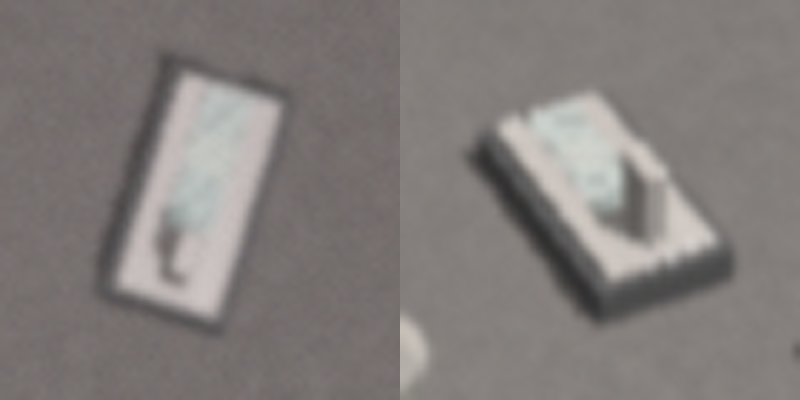

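View pics/crop2.png

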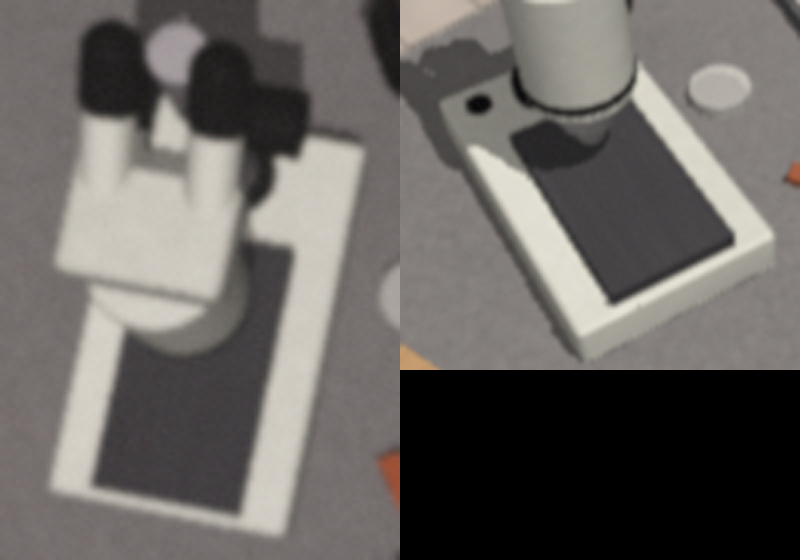

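```bash
cat > fit.py <<'E'
from h import *
from scipy.optimize import least_squares
from scipy.ndimage import map_coordinates
def resid(d,segs,T,half=6):
    """segs: local (p0,p1); T: local->world fn; returns pixel residuals at robust edge peaks"""
    g=cv2.cvtColor(d["pixels"],cv2.COLOR_BGR2GRAY).astype(float)
    out=[]
    for p0,p1 in segs:
        w=[np.array(proj(d,T(p0+(p1-p0)*s))) for s in np.linspace(.06,.94,25)]
        tdir=(w[-1]-w[0]);tdir/=np.linalg.norm(tdir);n=np.array([-tdir[1],tdir[0]])
        o=np.arange(-half,half+.01,.25)
        rr=[]
        for q in w:
            pr=map_coordinates(g,[q[1]+o*n[1],q[0]+o*n[0]],order=1)
            pr=cv2.GaussianBlur(pr.reshape(1,-1),(0,0),2).ravel()
            gr=abs(np.gradient(pr)); wgt=gr.copy(); wgt[gr<.5*gr.max()]=0
            k=gr.argmax(); m=abs(np.arange(len(o))-k)<=5
            rr.append((gr[m]*o[m]).sum()/gr[m].sum())
        out.append((np.array(w),n,np.array(rr)))
    return out
def fit(d,segs,x0,z0=0,iters=8,half=6,npar=3,seglocal=None):
    x=np.array(x0,float)
    for it in range(iters):
        def Tx(x): 
            c,s=np.cos(x[2]),np.sin(x[2])
            return lambda p:np.array([x[0]+c*p[0]-s*p[1],x[1]+s*p[0]+c*p[1],p[2]])
        obs=resid(d,segs,Tx(x),half if it<4 else 4)
        med=[np.median(o[2]) for o in obs]
        tg=[(o[0]+o[2][:,None]*o[1]) for o in obs]
        def f(y):
            T=Tx(y); r=[]
            for (p0,p1),o,t,md in zip(segs,obs,tg,med):
                w=np.array([proj(d,T(p0+(p1-p0)*s)) for s in np.linspace(.06,.94,25)])
                r.append(np.where(abs(o[2]-md)<1.5,1,.0)*((w-t)@o[1]))
            return np.concatenate(r)
        sol=least_squares(f,x,loss="soft_l1",f_scale=.5); x=sol.x
    return x,[round(float(m),2) for m in med],np.sqrt(np.mean(sol.fun**2))
A=lambda *p:np.array(p,float)
def S(l): return [(A(*a),A(*b)) for a,b in l]
E
python3 - <<'E'
from fit import *
import pickle
t=pickle.load(open("top0.pkl","rb")); s=pickle.load(open("side0.pkl","rb"))
B=45
car=S([((-60,-28,25),(60,-28,25)),((-60,28,25),(60,28,25)),((-60,-28,25),(-60,28,25)),((60,-28,25),(60,28,25))])
plate=S([((0,-55,60),(90,-55,60)),((0,55,60),(60,55,60)),((0,-55,60),(0,55,60))])   # origin: plate front
base=S([((0,-90,45),(280,-90,45)),((0,90,45),(100,90,45)),((0,-90,45),(0,90,45))])
for n,d in(("top",t),("side",s)):
    print(n,"carrier",fit(d,car,(678.5,-155,-.31)))
    for nm,sg in(("plate",plate),("base",base)):
        C=cloud(d)
        u0={"top":((310/800*512,325/600*384)),"side":((325/800*512,368/600*384))}[n]
        p=world(d,*u0); print(p)
        x0=(p[0],p[1],-.22)
        print(n,nm,fit(d,sg,x0,half=9))
E
```

```text
top carrier (array([ 6.79321235e+02, -1.55460879e+02, -3.10118453e-01]), [0.01, -0.03, -0.2, 0.19], np.float64(0.15419716383820462))
[514.70837486 158.892151    41.36884459]
top plate (array([ 5.23417641e+02,  1.78051934e+02, -1.97121580e-01]), [0.02, -0.03, 0.0], np.float64(0.04368493007013619))
[514.70837486 158.892151    41.36884459]
top base (array([5.26014749e+02, 1.35347846e+02, 5.69388534e-02]), [-0.2, 0.45, -0.51], np.float64(0.548242888911504))
side carrier (array([ 6.76394677e+02, -1.52110538e+02, -3.06004476e-01]), [-0.03, -0.01, -0.29, 0.52], np.float64(0.3286224744123379))
[522.6558341  183.03247084  59.62951158]
side plate (array([ 5.13444189e+02,  1.86407507e+02, -2.18401605e-01]), [0.51, -0.46, -0.02], np.float64(0.43279814630659225))
[522.6558341  183.03247084  59.62951158]
side base (array([ 5.22685492e+02,  1.80484555e+02, -1.79412587e-01]), [-0.48, 0.26, -0.23], np.float64(0.45107720050052774))
```

Run:
```python
from fit import *
import pickle
t=pickle.load(open("top0.pkl","rb")); s=pickle.load(open("side0.pkl","rb"))
plate=S([((0,-55,60),(120,-55,60)),((0,55,60),(60,55,60)),((0,-55,60),(0,55,60))])
plateS=S([((0,-55,60),(120,-55,60)),((0,55,60),(110,55,60)),((0,-55,60),(0,55,60))])
base=S([((0,-90,45),(270,-90,45)),((0,90,45),(100,90,45)),((0,-90,45),(0,90,45))])
im=[]
for n,d in(("top",t),("side",s)):
    a=fit(d,plate if n=="top" else plateS,(522,178,-.205),half=5); print(n,"plate",a)
    b=fit(d,base,(510,181,-.205),half=5); print(n,"base",b)
    g=cv2.resize(d["pixels"],None,fx=4,fy=4,interpolation=cv2.INTER_CUBIC)
    for x,sg in((a[0],plate),(b[0],base)):
        c,si=np.cos(x[2]),np.sin(x[2])
        for p,q in sg:
            P=[tuple(int(round(4*v+1.5)) for v in proj(d,(x[0]+c*k[0]-si*k[1],x[1]+si*k[0]+c*k[1],k[2]))) for k in(p,q)]
            cv2.line(g,*P,(0,0,255),1)
    y,xx=(80,150) if n=="top" else (150,120)
    im.append(g[y*4:y*4+520,xx*4:xx*4+400] if n=="top" else g[y*4+20:y*4+540,xx*4+20:xx*4+420])
    # head body: points z 160..250
    C=cloud(d); m=(C[...,2]>155)&(C[...,2]<255)&(abs(C[...,0]-680)<120)&(abs(C[...,1]-150)<120); P=C[m]
    f=least_squares(lambda q:np.hypot(P[:,0]-q[0],P[:,1]-q[1])-45,(670,150),loss="soft_l1",f_scale=2); print("head axis",f.x,m.sum(),np.sqrt(np.median(f.fun**2)))
cv2.imwrite("pics/ov.png",np.hstack(im))
```

```text
top plate (array([ 5.23423996e+02,  1.78073904e+02, -1.97575006e-01]), [0.02, -0.03, 0.0], np.float64(0.04227873687113111))
top base (array([ 5.23266577e+02,  1.76520899e+02, -1.79355065e-01]), [-0.36, 0.27, -0.2], np.float64(0.4269861624013417))
head axis [706.61478345 114.72339127] 703 18.40211860126415
side plate (array([ 5.13301120e+02,  1.86048667e+02, -2.04390146e-01]), [0.53, -0.5, -0.0], np.float64(0.4414489504036559))
side base (array([ 5.22660877e+02,  1.80360268e+02, -1.76337296e-01]), [-0.5, 0.28, -0.23], np.float64(0.5431700659563522))
head axis [662.02059048 154.46781196] 1528 1.1140346016204663
```

View pics/ov.png

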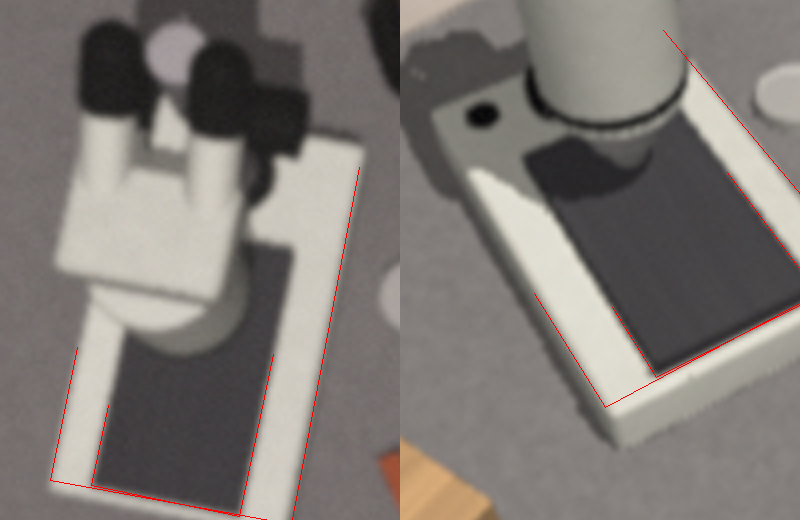

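Run:
```python
from fit import *
import pickle
t=pickle.load(open("top0.pkl","rb")); s=pickle.load(open("side0.pkl","rb"))
pT=S([((0,-55,60),(120,-55,60)),((0,55,60),(60,55,60)),((0,-55,60),(0,55,60))])
pS=S([((0,-55,60),(120,-55,60)),((0,55,45),(110,55,45)),((0,-55,45),(0,55,45))])
base=S([((0,-90,45),(250,-90,45)),((0,90,45),(100,90,45)),((0,-90,45),(0,90,45))])
im=[]
for n,d,i in(("top",t,(513,180,-.2)),("side",s,(508,184,-.2))):
    a=fit(d,pT if n=="top" else pS,(522,178,-.2) if n=="top" else (520,181,-.2),half=3); print(n,"plate",a)
    b=fit(d,base,i,half=3); print(n,"base",b)
    g=cv2.resize(d["pixels"],None,fx=4,fy=4,interpolation=cv2.INTER_CUBIC)
    for x,sg in((a[0],pT if n=="top" else pS),(b[0],base)):
        c,si=np.cos(x[2]),np.sin(x[2])
        ax=lambda k:(x[0]+c*k[0]-si*k[1],x[1]+si*k[0]+c*k[1])
        print("  centre line at 140 from front",np.round(ax((140,0)),1), "y at x=650:",x[1]+(650-x[0])*np.tan(x[2]))
        for p,q in sg:
            P=[tuple(int(round(4*v+1.5)) for v in proj(d,(*ax(k),k[2]))) for k in(p,q)]
            cv2.line(g,*P,(0,0,255),1)
    y,xx=(80,150) if n=="top" else (150,120)
    im.append(g[y*4:y*4+560,xx*4:xx*4+400] if n=="top" else g[y*4+0:y*4+560,xx*4+20:xx*4+420])
cv2.imwrite("pics/ov2.png",np.hstack(im))
```

```text
top plate (array([ 5.23425195e+02,  1.78074298e+02, -1.97506720e-01]), [0.02, -0.03, 0.0], np.float64(0.04228371792985425))
top base (array([ 5.23263838e+02,  1.76497349e+02, -1.78219831e-01]), [-0.48, 0.27, -0.2], np.float64(0.4364077649650781))
  centre line at 140 from front [660.7 150.6] y at x=650: 152.74470332254037
  centre line at 140 from front [661.  151.7] y at x=650: 153.668236635776
side plate (array([ 5.22871917e+02,  1.82145225e+02, -1.99529492e-01]), [-0.0, -0.0, -0.01], np.float64(0.07995698524642868))
side base (array([ 5.22653335e+02,  1.80374926e+02, -1.75649508e-01]), [-0.55, 0.28, -0.24], np.float64(0.5256641730894477))
  centre line at 140 from front [660.1 154.4] y at x=650: 156.43735350924874
  centre line at 140 from front [660.5 155.9] y at x=650: 157.77362954850878
```

View pics/ov2.png

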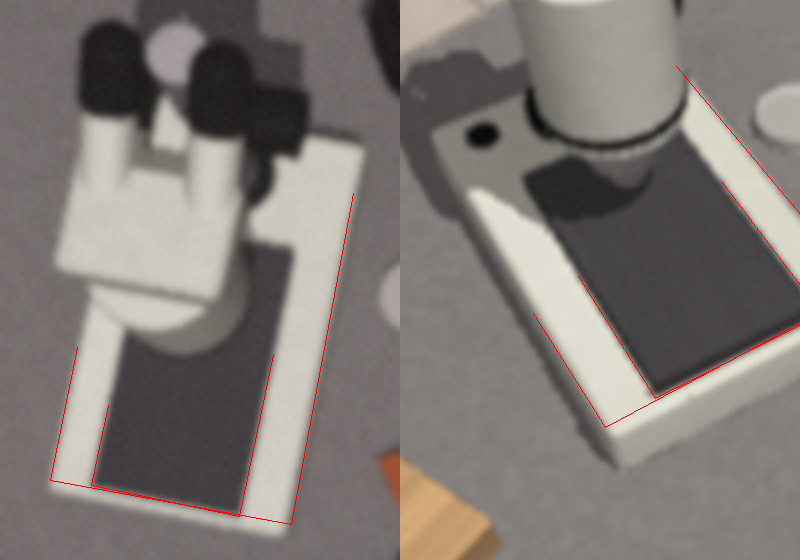

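```bash
cat > plan.py <<'E'
from h import *
def Rt(yaw,tilt,dy=0):  # tool x ~ along yaw, z down leaning forward
    zt=np.array([np.sin(tilt)*np.cos(yaw),np.sin(tilt)*np.sin(yaw),-np.cos(tilt)])
    yt=np.array([np.sin(yaw),-np.cos(yaw),0]); xt=np.cross(yt,zt)
    return R.from_matrix(np.stack([xt,yt,zt],1))
def go(P,Q,N,cur=None):
    s=telemetry.read_state() if cur is None else cur
    p0=np.array(s["position"]); r0=R.from_quat(s["ee_rot"])
    rv=(r0.inv()*Q).as_rotvec(); d=np.array(P)-p0
    rows=[]
    # pose sequence: linear pos; rotation in tool frame
    for i in range(N):
        r=r0*R.from_rotvec(rv*i/N)
        rows.append(np.r_[r.inv().apply(d/N)/10,rv/N])
    print("total world",d.round(1),"rotvec",rv.round(3)); print("; ".join(" ".join(f"{v:.2f}" if k<3 else f"{v:.3f}" for k,v in enumerate(x)) for x in rows))
def st():
    s=telemetry.read_state(); r=R.from_quat(s["ee_rot"]).as_matrix()
    print("t",round(s["clock"],2),"tcp",s["position"].round(1),"z",r[:,2].round(3),"yaw",np.arctan2(-r[0,1]*-1,-r[1,1]).round(4),"F",s["contact_force"].round(1),"w",round(s["gripper_width"],1),"j",s["joints"].round(2))
    return s
E
python3 - <<'E'
from plan import *
s=st(); q0=R.from_quat(s["ee_rot"])
psi=-.308; Q=Rt(psi,np.radians(40)); h=np.array([640.7,-142,51]); z=Q.as_matrix()[:,2]
print("pre",h-81*z,"grasp",h+19*z)
go(h-81*z+[0,0,110],q0,24)
E
```

```text
t 1.2 tcp [192.3 594.7 231.3] z [-0.  0. -1.] yaw -0.3128 F [-0.3 -0.1 -0.3] w 85.0 j [ 1.52  0.38  0.01 -0.   -1.19 -0.26]
pre [ 591.08432721 -126.21607886  113.04959989] grasp [ 652.33824424 -145.70240125   36.44515558]
total world [ 398.8 -720.9   -8.3] rotvec [0. 0. 0.]
2.51 2.35 0.03 0.000 0.000 0.000; 2.51 2.35 0.03 0.000 0.000 0.000; 2.51 2.35 0.03 0.000 0.000 0.000; 2.51 2.35 0.03 0.000 0.000 0.000; 2.51 2.35 0.03 0.000 0.000 0.000; 2.51 2.35 0.03 0.000 0.000 0.000; 2.51 2.35 0.03 0.000 0.000 0.000; 2.51 2.35 0.03 0.000 0.000 0.000; 2.51 2.35 0.03 0.000 0.000 0.000; 2.51 2.35 0.03 0.000 0.000 0.000; 2.51 2.35 0.03 0.000 0.000 0.000; 2.51 2.35 0.03 0.000 0.000 0.000; 2.51 2.35 0.03 0.000 0.000 0.000; 2.51 2.35 0.03 0.000 0.000 0.000; 2.51 2.35 0.03 0.000 0.000 0.000; 2.51 2.35 0.03 0.000 0.000 0.000; 2.51 2.35 0.03 0.000 0.000 0.000; 2.51 2.35 0.03 0.000 0.000 0.000; 2.51 2.35 0.03 0.000 0.000 0.000; 2.51 2.35 0.03 0.000 0.000 0.000; 2.51 2.35 0.03 0.000 0.000 0.000; 2.51 2.35 0.03 0.000 0.000 0.000; 2.51 2.35 0.03 0.000 0.000 0.000; 2.51 2.35 0.03 0.000 0.000 0.000
```

Call:
{"op": "move_arm", "data": {"deltas": "2.5 2.35 0 0 0 0; 2.5 2.35 0 0 0 0; 2.5 2.35 0 0 0 0; 2.5 2.35 0 0 0 0; 2.5 2.35 0 0 0 0; 2.5 2.35 0 0 0 0; 2.5 2.35 0 0 0 0; 2.5 2.35 0 0 0 0; 2.5 2.35 0 0 0 0; 2.5 2.35 0 0 0 0; 2.5 2.35 0 0 0 0; 2.5 2.35 0 0 0 0"}}

```text
clock: 2.7
position: [391.4, 233.0, 231.6]
ee_rot: [0.988, -0.156, 0.0, -0.0]
contact_force: [0.2, -0.2, 0.7]
gripper_width: 85.4
```

Call:
{"op": "move_arm", "data": {"deltas": "2.5 2.35 0 0 0 0; 2.5 2.35 0 0 0 0; 2.5 2.35 0 0 0 0; 2.5 2.35 0 0 0 0; 2.5 2.35 0 0 0 0; 2.5 2.35 0 0 0 0; 2.5 2.35 0 0 0 0; 2.5 2.35 0 0 0 0; 2.5 2.35 0 0 0 0; 2.5 2.35 0 0 0 0; 2.5 2.35 0 0 0 0; 2.5 2.35 0 0 0 0"}}

```text
clock: 4.2
position: [590.1, -127.7, 231.4]
ee_rot: [0.988, -0.156, 0.0, -0.0]
contact_force: [0.1, 0.1, -0.3]
gripper_width: 85.7
```

Run:
```python
from plan import *
s=st(); q0=R.from_quat(s["ee_rot"])
psi=-.308; Q=Rt(psi,np.radians(40)); h=np.array([640.7,-142,51]); z=Q.as_matrix()[:,2]
go(h-81*z,Q,8)
```

```text
t 4.2 tcp [ 590.1 -127.7  231.4] z [ 0. -0. -1.] yaw -0.3128 F [ 0.1  0.1 -0.3] w 85.7 j [ 0.05  0.35 -0.05  0.   -1.18  1.2 ]
total world [   1.     1.5 -118.3] rotvec [ 0.002  0.698 -0.005]
0.01 -0.02 1.48 0.000 0.087 -0.001; -0.12 -0.02 1.47 0.000 0.087 -0.001; -0.25 -0.02 1.46 0.000 0.087 -0.001; -0.38 -0.02 1.43 0.000 0.087 -0.001; -0.50 -0.02 1.39 0.000 0.087 -0.001; -0.62 -0.02 1.34 0.000 0.087 -0.001; -0.73 -0.02 1.28 0.000 0.087 -0.001; -0.84 -0.02 1.21 0.000 0.087 -0.001
```

Call:
{"op": "move_arm", "data": {"deltas": "0 0 1.5 0 0.087 0; -0.12 0 1.47 0 0.087 0; -0.25 -0.05 1.46 0 0.087 -0.005; -0.38 -0.05 1.43 0 0.087 0; -0.5 0 1.39 0 0.087 0; -0.62 -0.05 1.34 0 0.087 0; -0.73 0 1.28 0 0.087 0; -0.84 0 1.2 0 0.087 0; 0 0 0 0 0 0"}}

```text
clock: 5.32
position: [607.9, -139.1, 182.8]
ee_rot: [0.95, -0.158, 0.26, 0.072]
contact_force: [-1.1, -0.6, 0.4]
gripper_width: 85.8
```

Run:
```python
from plan import *
s=st()
psi=-.308; Q=Rt(psi,np.radians(40)); h=np.array([640.7,-142,51]); z=Q.as_matrix()[:,2]
go(h+19*z,Q,6)
for n in("top","side"):
    d=eyes.get_image(n); u=proj(d,h); u=[int(v) for v in u]; 
    cv2.imwrite(f"pics/{n}1.png",cv2.resize(d["pixels"][max(0,u[1]-50):u[1]+50,u[0]-50:u[0]+50],(560,560),interpolation=cv2.INTER_CUBIC))
a=[cv2.resize(cv2.imread(f"pics/{n}1.png"),(400,400)) for n in("top","side")]; cv2.imwrite("pics/pre.png",np.hstack(a))
```

```text
t 5.33 tcp [ 607.9 -139.1  182.8] z [ 0.472 -0.219 -0.854] yaw -0.3446 F [-1.1 -0.6  0.4] w 85.8 j [-0.1   0.21 -0.81  1.39 -0.18 -0.  ]
total world [  44.5   -6.6 -146.4] rotvec [0.065 0.154 0.002]
-0.63 -0.28 2.46 0.011 0.026 0.000; -0.69 -0.25 2.44 0.011 0.026 0.000; -0.76 -0.22 2.43 0.011 0.026 0.000; -0.82 -0.20 2.41 0.011 0.026 0.000; -0.88 -0.17 2.39 0.011 0.026 0.000; -0.94 -0.15 2.37 0.011 0.026 0.000
```

View pics/pre.png

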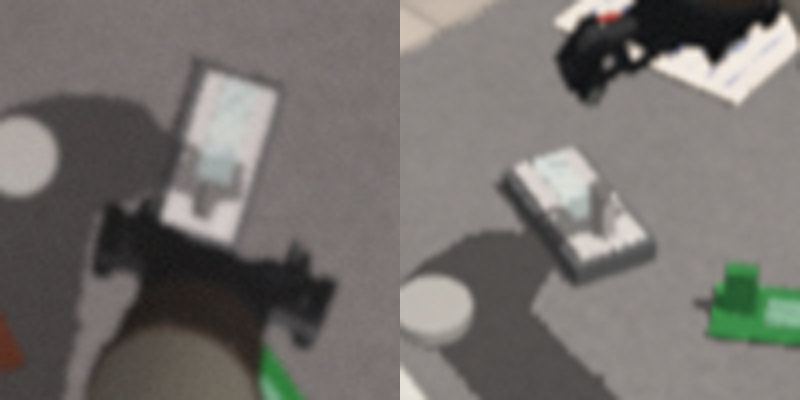

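Joint 5 ran into its limit near a wrist singularity while leaning. I'll fit the arm's kinematics so I can choose a lean that works.

```bash
cat > kin.py <<'E'
from plan import *
from scipy.optimize import least_squares
Ry=lambda a:R.from_euler("y",a); Rx=lambda a:R.from_euler("x",a); Rz=lambda a:R.from_euler("z",a)
def fk(j,p,s4=1,s6=1):
    d1,a1,L2,a3,L3,dl,Lt=p[:7]
    r=Rz(j[0]); P=np.array([0,0,d1])+r.apply([a1,0,0])
    P=P+(r*Ry(j[1])).apply([0,0,L2])
    r=r*Ry(j[1]-j[2]); P=P+r.apply([L3,0,a3])
    r=r*Rx(s4*j[3]); P=P+r.apply([0,dl,0])
    r=r*Ry(-j[4]); P=P+r.apply([Lt,0,0])
    r=r*Rx(s6*j[5])
    # tool: z = x-axis of r
    return P,r
E
python3 - <<'E'
from kin import *
s=telemetry.read_state()
D=[([1.51658606,.385555406,.00662266547,-.00050824,-1.19398533,-.258578699],[192.133,594.122,230.220],None),
   ([1.517,.385,.008,0,-1.194,-.259],[192.295,594.661,231.312],None),
   (list(s["joints"]),list(s["position"]),s["ee_rot"])]
print(np.round(s["joints"],4), s["joint_vel"].round(3))
zt=[np.array([0,0,-1.])]*2+[R.from_quat(s["ee_rot"]).as_matrix()[:,2]]
for s4 in(1,-1):
    def f(p):
        r=[]
        for (j,P,_),z in zip(D,zt):
            q,rr=fk(j,p,s4); r+=list((q-P)/1); r+=list((rr.apply([1,0,0])-z)*300)
        r+=list((np.array(p)-[300,0,500,0,500,-150,330])/300); return r
    o=least_squares(f,[300,0,500,0,500,-150,330]); print(s4,o.cost,o.x.round(1),np.round(o.fun,2))
E
```

```text
[-0.0951  0.2091 -0.8079  1.3873 -0.1757 -0.0039] [ 0.014  0.006  0.005  0.006  0.004 -0.012]
1 5335.7726561835 [-314.8  916.5 -129.9  246.  -381.8 -159.9 -296.4] [ 1.7000e-01  8.7000e-01  8.7000e-01  1.1000e-01 -6.4000e-01  0.0000e+00
 -1.7000e-01 -8.4000e-01 -8.4000e-01 -0.0000e+00 -6.0000e-02  0.0000e+00
 -1.0000e-02  2.0000e-01 -2.0000e-02  9.7900e+00  1.0267e+02  0.0000e+00
 -2.0500e+00  3.0500e+00 -2.1000e+00  8.2000e-01 -2.9400e+00 -3.0000e-02
 -2.0900e+00]
-1 0.29795527377185027 [ 264.4   31.6  478.8  -22.1  431.3 -159.9  297.6] [ 0.11 -0.12  0.08 -0.18 -0.63  0.   -0.11  0.12 -0.08 -0.   -0.06  0.
 -0.   -0.01 -0.    0.   -0.    0.   -0.12  0.11 -0.07 -0.07 -0.23 -0.03
 -0.11]
```

```bash
cat >> kin.py <<'E'
p0=[264.4,31.6,478.8,-22.1,431.3,-159.9,297.6]
LO=np.array([-3.14,-1.21,-1.07,-3.16,-2.99,-3.1]);HI=np.array([3.14,2.06,1.41,2.05,-.16,3.1])
# tool rot = r * C ; C from start
def toolR(j,C): return fk(j,p0,-1)[1]*C
j0=[1.517,.385,.008,0,-1.194,-.259]
C1=fk(j0,p0,-1)[1].inv()*R.from_quat([.98778,-.15585,0,0])
def ik(P,Q,seed,lo=LO,hi=HI):
    def f(j):
        q,r=fk(j,p0,-1); return np.r_[(q-P)/10,((r*C1).inv()*Q).as_rotvec()*10]
    o=least_squares(f,np.clip(seed,lo+1e-3,hi-1e-3),bounds=(lo,hi)); return o.x,np.abs(o.fun).max()
E
python3 - <<'E'
from kin import *
print("C1",C1.as_matrix().round(2).tolist())
s=telemetry.read_state()
q,r=fk(s["joints"],p0,-1); print(((r*C1).inv()*R.from_quat(s["ee_rot"])).as_rotvec())
rng=np.random.default_rng(0)
yw=-.1985; ax=np.array([np.cos(yw),np.sin(yw),0]); stage=np.array([661.4,152.3,60])
h0=np.array([640.7,-142,51])
for tilt in(30,40,45):
  for name,h,psi in(("rest",h0,-.308),("front",stage-ax*(84+110)+[0,0,31+8],yw),("home",stage-ax*69+[0,0,31],yw)):
    Q=Rt(psi,np.radians(tilt)); P=h+19*Q.as_matrix()[:,2]
    sols=[]
    for half in(0,1):
      Qh=Q*R.from_rotvec([0,0,np.pi*half])
      for k in range(30):
        x,e=ik(P,Qh,rng.uniform(LO,HI)*[.3,.5,.5,1,.6,1])
        if e<.01 and not any(np.abs(x-y).max()<.05 for _,y in sols): sols.append((half,x))
    for hf,x in sols: print(tilt,name,hf,x.round(2))
E
```

```text
C1 [[0.0, 0.0, 1.0], [-0.87, 0.5, -0.0], [-0.5, -0.87, 0.0]]
[-2.05898400e-04  8.29042875e-07 -5.10306553e-01]
45 rest 0 [-0.48  0.57 -0.41 -2.58 -0.23  1.48]
45 rest 1 [-0.48  0.57 -0.41 -2.58 -0.23 -1.66]
```

```bash
sed -i 's/def fk(j,p,s4=1,s6=1)/def fk(j,p,s4=1,s6=-1)/' kin.py
cat > t.py <<'E'
from kin import *
print("C1",C1.as_matrix().round(2).tolist())
s=telemetry.read_state()
q,r=fk(s["joints"],p0,-1); print(((r*C1).inv()*R.from_quat(s["ee_rot"])).as_rotvec())
rng=np.random.default_rng(0)
yw=-.1985; ax=np.array([np.cos(yw),np.sin(yw),0]); stage=np.array([661.4,152.3,60])
h0=np.array([640.7,-142,51])
for tilt in(30,37,45):
  for name,h,psi in(("rest",h0,-.308),("front",stage-ax*(84+110)+[0,0,31+8],yw),("home",stage-ax*69+[0,0,31],yw)):
    Q=Rt(psi,np.radians(tilt)); P=h+19*Q.as_matrix()[:,2]
    sols=[]
    for k in range(60):
        x,e=ik(P,Q,rng.uniform(LO,HI)*[.3,.5,.5,1,.6,1],LO-[0,0,0,1,0,4],HI+[0,0,0,1,.5,4])
        if e<.01 and not any(np.abs(x-y).max()<.05 for y in sols): sols.append(x)
    for x in sols: print(tilt,name,x.round(2), "OK" if ((x>LO)&(x<HI))[:5].all() else "")
E
python3 t.py
```

```text
C1 [[0.0, 0.0, 1.0], [-1.0, 0.0, 0.0], [-0.0, -1.0, 0.0]]
[-1.96875318e-04  5.21812577e-05 -1.79721646e-04]
30 front [ 0.36  0.28 -1.01  2.15 -0.32 -1.09] 
30 front [ 0.36  0.28 -1.01 -4.14 -0.32 -1.09] 
30 home [ 0.23  0.44 -0.78  2.13 -0.25 -0.95] 
30 home [ 0.11  0.43 -0.34 -2.67  0.34 -2.29] 
30 home [ 0.11  0.43 -0.34 -2.67  0.34  3.99] 
37 front [ 0.31  0.31 -1.03  2.4  -0.45 -1.3 ] 
37 front [ 0.31  0.31 -1.03 -3.88 -0.45 -1.3 ] 
37 front [ 0.31  0.31 -1.03  2.4  -0.45  4.98] 
37 home [ 0.19  0.42 -0.3  -2.35  0.33 -2.65] 
37 home [ 0.17  0.45 -0.78  2.46 -0.35 -1.22] 
37 home [ 0.17  0.45 -0.78 -3.82 -0.35 -1.22] 
37 home [ 0.19  0.42 -0.3  -2.35  0.33  3.63] 
37 home [ 0.17  0.45 -0.78  2.46 -0.35  5.06] 
45 rest [-0.27  0.53 -0.24 -1.83  0.03 -2.91] 
45 rest [-0.27  0.53 -0.24 -1.83  0.03  3.38] 
45 rest [-0.48  0.57 -0.41 -2.58 -0.23 -2.  ] OK
45 front [ 0.32  0.36 -1.05  2.53 -0.66 -1.45] 
45 front [ 0.32  0.36 -1.05 -3.75 -0.66 -1.45] 
45 home [ 0.16  0.49 -0.81  2.63 -0.53 -1.38] 
45 home [ 0.16  0.49 -0.81 -3.65 -0.53 -1.38]
```

```bash
cat > t2.py <<'E'
from kin import *
rng=np.random.default_rng(0)
yw=-.1985; ax=np.array([np.cos(yw),np.sin(yw),0]); stage=np.array([661.4,152.3,60])
h0=np.array([640.7,-142,51])
def sols(P,Q,n=80):
    out=[]
    def f(j):
        q,r=fk(j,p0,-1); return np.r_[(q-P)/100,((r*C1).inv()*Q).as_rotvec()]
    for k in range(n):
        o=least_squares(f,rng.uniform(LO,HI)*[.4,1,1,1,1,1],method="lm",max_nfev=400)
        if o.cost>1e-8: continue
        x=o.x.copy(); x=(x+np.pi)%(2*np.pi)-np.pi
        if x[3]>2.05 and x[3]-2*np.pi>-3.16: x[3]-=2*np.pi
        if abs(x[0])<1.6 and not any(np.abs(np.exp(1j*x)-np.exp(1j*y)).max()<.05 for y in out): out.append(x)
    return out
if __name__=="__main__":
  for tilt in(30,37,45):
   for name,h,psi in(("rest",h0,-.308),("front",stage-ax*(84+110)+[0,0,31+8],yw),("home",stage-ax*69+[0,0,31],yw)):
    Q=Rt(psi,np.radians(tilt)); P=h+19*Q.as_matrix()[:,2]
    for x in sols(P,Q): 
        if x[4]<.05: print(tilt,name,x.round(2), "OK" if ((x>LO)&(x<HI))[:5].all() else "",flush=True)
E
time python3 t2.py
```

```text
30 rest [ 0.11  2.46 -2.68  0.26 -2.21  1.36] 
30 front [ 0.36  0.28 -1.01  2.15 -0.32 -1.09] 
30 front [ 0.87  2.43 -2.57  0.75 -2.44  1.18] 
30 home [ 0.23  0.44 -0.78  2.13 -0.25 -0.95] 
30 home [ 0.68  2.39 -2.74  0.54 -2.3   1.14] 
37 rest [ 0.13  2.53 -2.62  0.3  -2.09  1.36] 
37 front [ 0.31  0.31 -1.03  2.4  -0.45 -1.3 ] 
37 front [ 0.92  2.5  -2.53  0.83 -2.31  1.18] 
37 home [ 0.17  0.45 -0.78  2.46 -0.35 -1.22] 
37 home [ 0.71  2.46 -2.7   0.62 -2.17  1.15] 
45 rest [-0.27  0.53 -0.24 -1.83  0.03 -2.91] 
45 rest [-0.48  0.57 -0.41 -2.58 -0.23 -2.  ] OK
45 rest [ 0.15  2.62 -2.56  0.34 -1.92  1.36] 
45 front [ 0.32  0.36 -1.05  2.53 -0.66 -1.45] 
45 front [ 0.97  2.59 -2.5   0.9  -2.16  1.15] 
45 home [ 0.16  0.49 -0.81  2.63 -0.53 -1.38] 
45 home [ 0.75  2.54 -2.66  0.69 -2.02  1.14] 
real	0m42.785s
user	0m41.261s
sys	0m0.235s
```

Call:
{"op": "move_arm", "data": {"deltas": "0 0 -1 0 -0.09 0; 0 0 -1 0 -0.09 0; 0 0 -1 0 -0.09 0; 0 0 0 0 0 0"}}

```text
clock: 5.92
position: [618.3, -160.4, 217.4]
ee_rot: [0.959, -0.174, 0.21, 0.083]
contact_force: [0.2, 0.7, 0.6]
gripper_width: 85.5
```

```bash
cat > rec.py <<'E'
from plan import *
import json
s=st(); open("rec.jsonl","a").write(json.dumps({k:list(map(float,s[k])) for k in("joints","position","ee_rot")})+"\n")
E
python3 rec.py
```

```text
t 5.92 tcp [ 618.3 -160.4  217.4] z [ 0.373 -0.233 -0.898] yaw -0.378 F [0.2 0.7 0.6] w 85.5 j [ 0.09  0.23 -0.52  0.57 -0.51  0.67]
```

Call:
{"op": "move_arm", "data": {"deltas": "-2 0 -1 0 -0.09 0; -2 0 -1 0 -0.09 0; -3 0 -1 0 -0.09 0; 0 0 0 0 0 0"}}

```text
clock: 6.42
position: [545.0, -134.7, 220.7]
ee_rot: [0.978, -0.184, 0.078, 0.062]
contact_force: [-0.3, 0.2, -0.4]
gripper_width: 85.2
```

```bash
python3 rec.py
```

```text
t 6.42 tcp [ 545.  -134.7  220.7] z [ 0.13 -0.15 -0.98] yaw -0.3793 F [-0.3  0.2 -0.4] w 85.2 j [ 0.13  0.21 -0.36  0.21 -0.9   0.94]
```

Call:
{"op": "move_arm", "data": {"deltas": "-5 0 1 0 -0.09 0; -5 0 2 0 -0.12 0; -5 0 2 0 -0.12 0; 0 0 0 0 0 0"}}

```text
clock: 6.92
position: [404.9, -86.3, 158.2]
ee_rot: [0.977, -0.192, -0.086, 0.032]
contact_force: [1.0, -0.8, 0.6]
gripper_width: 85.3
```

```bash
python3 rec.py
```

```text
t 6.92 tcp [404.9 -86.3 158.2] z [-0.181 -0.03  -0.983] yaw -0.3795 F [ 1.  -0.8  0.6] w 85.3 j [ 0.18  0.19 -0.48 -0.   -1.08  1.  ]
```

```bash
cat > cal.py <<'E'
from kin import *
import json
D=[([1.517,.385,.008,0,-1.194,-.259],[192.295,594.661,231.312],[.98778,-.15585,0,0]),
   ([-0.0951,.2091,-.8079,1.3873,-.1757,-.0039],[607.9,-139.1,182.8],None)]
D+=[(r["joints"],r["position"],r["ee_rot"]) for r in map(json.loads,open("rec.jsonl"))]
def f(p):
    r=[]
    for j,P,q in D: r+=list(fk(j,p,-1)[0]-P)
    return np.r_[r,(np.array(p)-p0)/1000]
o=least_squares(f,p0); print(o.x.round(1),np.abs(o.fun).max().round(2), np.sqrt(np.diag(np.linalg.inv(o.jac.T@o.jac))).round(1))
E
python3 cal.py
```

```text
[ 1.646e+02  3.000e-01  5.624e+02 -9.000e-01  4.227e+02 -1.598e+02
  2.979e+02] 0.36 [12.9  3.6  9.2  3.3  2.8  0.6  2.4]
```

```bash
cat >> cal.py <<'E'
g=lambda q:[q[0],0,q[1],0,q[2],q[3],q[4]]
o=least_squares(lambda q:f(g(q)),[170,560,423,-160,298]); print(o.x.round(2),np.abs(o.fun[:-7]).max().round(2),np.sqrt(np.diag(np.linalg.inv(o.jac.T@o.jac))).round(2))
print("P0",g(o.x.round(1)))
E
python3 cal.py; P=$(python3 cal.py | grep P0 | cut -d' ' -f2- | sed 's/np.float64(\([^)]*\))/\1/g'); sed -i "s/^p0=.*/p0=$P/" kin.py; grep ^p0 kin.py; python3 t2.py
```

```text
[ 1.646e+02  3.000e-01  5.624e+02 -9.000e-01  4.227e+02 -1.598e+02
  2.979e+02] 0.36 [12.9  3.6  9.2  3.3  2.8  0.6  2.4]
[ 161.73  563.7   422.08 -159.87  297.46] 0.42 [7.06 5.56 1.72 0.59 1.87]
P0 [np.float64(161.7), 0, np.float64(563.7), 0, np.float64(422.1), np.float64(-159.9), np.float64(297.5)]
p0=[161.7, 0, 563.7, 0, 422.1, -159.9, 297.5]
30 rest [ 0.1   2.12 -2.75  0.33 -2.47  1.47] 
30 front [ 0.37  0.25 -1.03  2.12 -0.32 -1.07] 
30 front [ 0.81  2.03 -2.72  0.96 -2.6   1.52] 
30 home [ 0.23  0.39 -0.83  2.13 -0.25 -0.95] 
30 home [ 0.66  2.06 -2.84  0.66 -2.48  1.34] 
37 rest [ 0.12  2.16 -2.68  0.37 -2.37  1.49] 
37 front [ 0.32  0.27 -1.05  2.38 -0.45 -1.29] 
37 front [ 0.85  2.06 -2.67  1.02 -2.48  1.54] 
37 home [ 0.17  0.41 -0.83  2.47 -0.35 -1.22] 
37 home [ 0.69  2.1  -2.8   0.73 -2.37  1.37] 
45 rest [-0.49  0.53 -0.49 -2.62 -0.26 -1.95] OK
45 rest [ 0.14  2.22 -2.61  0.41 -2.25  1.5 ] 
45 front [ 0.32  0.32 -1.09  2.52 -0.65 -1.44] 
45 front [ 0.9   2.11 -2.62  1.08 -2.34  1.54] 
45 home [ 0.16  0.44 -0.86  2.64 -0.53 -1.38] 
45 home [ 0.72  2.15 -2.74  0.8  -2.24  1.38]
```

```bash
cat > t3.py <<'E'
from t2 import *
for tilt in(20,25,28,30,35,45):
   for name,h,psi in(("rest",h0,-.308),("home5",stage-ax*79+[0,0,31],yw),("home25",stage-ax*59+[0,0,31],yw)):
    Q=Rt(psi,np.radians(tilt)); P=h+19*Q.as_matrix()[:,2]
    out=[]
    def f(j):
        q,r=fk(j,p0,-1); return np.r_[(q-P)/100,((r*C1).inv()*Q).as_rotvec()]
    for k in range(120):
        o=least_squares(f,rng.uniform([-1,-.8,-1.07,-3.16,-1.2,-3],[1,1.2,1,3,0,3]),method="lm",max_nfev=300)
        if o.cost>1e-8: continue
        x=(o.x+np.pi)%(2*np.pi)-np.pi
        if not(-1.3<x[1]<1.7) : continue
        if not any(np.abs(np.exp(1j*x)-np.exp(1j*y)).max()<.03 for y in out): out.append(x)
    for x in out: print(tilt,name,x.round(2), "OK" if ((x>LO)&(x<HI))[:5].all() else "",flush=True)
E
python3 t3.py
```

```text
20 rest [-0.48  0.52 -0.5   2.86  0.21 -1.13] 
20 rest [-0.25  0.5  -0.73  1.75 -0.02 -0.23] 
20 rest [ 2.89 -0.5  -2.42 -1.39 -0.02 -0.23] 
20 rest [ 2.66 -0.52 -2.64 -0.28  0.21 -1.13] 
20 home5 [ 0.55  0.4  -0.73  0.94 -0.29 -0.06] OK
20 home5 [-3.08 -0.42 -2.76  0.21  0.45 -2.  ] 
20 home5 [-2.6  -0.4  -2.41 -2.2  -0.29 -0.06] 
20 home5 [ 0.06  0.42 -0.38 -2.94  0.45 -2.  ] 
20 home25 [ 0.54  0.43 -0.68  0.86 -0.31  0.03] OK
20 home25 [-3.09 -0.44 -2.8   0.19  0.46 -1.98] 
20 home25 [ 0.05  0.44 -0.34 -2.95  0.46 -1.98] 
20 home25 [-2.6  -0.43 -2.46 -2.28 -0.31  0.03] 
25 home5 [ 0.35  0.38 -0.83  1.68 -0.22 -0.62] OK
25 home5 [-3.06 -0.41 -2.76  0.33  0.38 -2.13] 
25 home5 [-2.79 -0.38 -2.31 -1.46 -0.22 -0.62] 
25 home5 [ 0.08  0.41 -0.39 -2.82  0.38 -2.13] 
25 home25 [ 0.35  0.4  -0.8   1.62 -0.22 -0.55] OK
25 home25 [ 0.07  0.43 -0.35 -2.84  0.38 -2.1 ] 
25 home25 [-2.79 -0.4  -2.34 -1.52 -0.22 -0.55] 
25 home25 [-3.07 -0.43 -2.79  0.3   0.38 -2.1 ] 
28 home5 [ 0.1   0.4  -0.38 -2.72  0.35 -2.24] 
28 home5 [ 0.27  0.38 -0.84  1.99 -0.23 -0.85] OK
28 home5 [-3.04 -0.4  -2.76  0
[... 916 characters left out ...]
-0.32 -2.46  0.32 -2.52] 
35 home25 [-2.99 -0.41 -2.82  0.68  0.32 -2.52] 
35 home25 [-2.97 -0.41 -2.33 -0.75 -0.31 -1.15] 
45 rest [-0.24  0.5  -0.28 -1.73  0.05 -3.03] 
45 rest [-0.49  0.53 -0.49 -2.62 -0.26 -1.95] OK
45 rest [ 2.66 -0.53 -2.65  0.52 -0.26 -1.95] 
45 rest [ 2.91 -0.5  -2.86  1.41  0.05 -3.03] 
45 home5 [ 0.36  0.4  -0.32 -1.91  0.41  3.09] 
45 home5 [-2.78 -0.4  -2.82  1.23  0.41  3.09] 
45 home5 [ 0.17  0.43 -0.88  2.63 -0.54 -1.39] 
45 home5 [-2.98 -0.43 -2.26 -0.51 -0.54 -1.39] 
45 home25 [ 0.33  0.42 -0.29 -1.94  0.39 -3.14] 
45 home25 [-2.99 -0.44 -2.3  -0.5  -0.52 -1.38] 
45 home25 [ 0.15  0.44 -0.84  2.64 -0.52 -1.38] 
45 home25 [-2.81 -0.42 -2.85  1.2   0.39 -3.14]
```

```bash
cat > t4.py <<'E'
from kin import *
yw=-.1985; ax=np.array([np.cos(yw),np.sin(yw),0]); stage=np.array([661.4,152.3,60]); h0=np.array([640.7,-142,51]); cx=np.array([np.cos(-.308),np.sin(-.308),0])
L=LO-[0,0,0,0,0,3];H=HI+[0,0,0,0,0.16,3]
for nm,hh,psi in(("rest",h0-5*cx,-.308),("lift",h0-5*cx+[0,0,60],-.308),("front",stage-ax*(84+5+110)+[0,0,39],yw),("home5",stage-ax*84+[0,0,31],yw),("home25",stage-ax*64+[0,0,31],yw)):
  x=np.array([.1,.35,-.2,0,-1.1,1.2])
  for t in(0,5,10,13,16,18,20,24,28):
    Q=Rt(psi,np.radians(t)); x2,e=ik(hh+14*Q.as_matrix()[:,2],Q,x,L,H)
    if e<.02: x=x2
    print(nm,t,x2.round(2),round(e,3),"OK" if e<.02 and x2[4]<-.16 else "")
E
python3 t4.py
```

```text
rest 0 [ 0.03  0.61 -0.14  0.   -0.82  1.23] 0.0 OK
rest 5 [ 0.04  0.58 -0.23  0.05 -0.68  1.18] 0.0 OK
rest 10 [ 0.06  0.55 -0.32  0.12 -0.54  1.11] 0.0 OK
rest 13 [ 0.06  0.54 -0.39  0.19 -0.44  1.03] 0.0 OK
rest 16 [ 0.06  0.52 -0.47  0.31 -0.33  0.92] 0.0 OK
rest 18 [ 0.05  0.51 -0.55  0.47 -0.24  0.76] 0.0 OK
rest 20 [-0.23  0.48 -0.74  1.68 -0.03 -0.18] 0.0 
rest 24 [-0.32  0.49 -0.72  2.05 -0.02 -0.46] 0.482 
rest 28 [-0.31  0.48 -0.73  2.05 -0.05 -0.48] 1.045 
lift 0 [ 0.03  0.54 -0.09  0.   -0.94  1.23] 0.0 OK
lift 5 [ 0.04  0.51 -0.17  0.04 -0.81  1.19] 0.0 OK
lift 10 [ 0.06  0.48 -0.26  0.1  -0.67  1.13] 0.0 OK
lift 13 [ 0.06  0.46 -0.32  0.15 -0.58  1.08] 0.0 OK
lift 16 [ 0.07  0.44 -0.39  0.22 -0.49  1.01] 0.0 OK
lift 18 [ 0.07  0.43 -0.44  0.28 -0.43  0.95] 0.0 OK
lift 20 [ 0.07  0.42 -0.49  0.37 -0.35  0.86] 0.0 OK
lift 24 [-0.02  0.39 -0.69  0.95 -0.14  0.37] 0.0 
lift 28 [-0.33  0.38 -0.73  2.05 -0.01 -0.46] 0.341 
front 0 [ 0.71  0.35 -0.48  0.   -0.75  0.66] 0.0 OK
front 5 [ 0.75  0.32 -0.57  0.12 -0.63  0.52] 0.0 OK
front 10 [ 0.78  0.29 -0.68  0.3  -0.52  0.33] 0
[... 606 characters left out ...]
 [ 0.6   0.4  -0.66  0.68 -0.36  0.15] 0.0 OK
home5 20 [ 0.56  0.39 -0.74  0.91 -0.3  -0.05] 0.0 OK
home5 24 [ 0.41  0.37 -0.84  1.51 -0.24 -0.5 ] 0.0 OK
home5 28 [ 0.29  0.37 -0.86  1.96 -0.24 -0.83] 0.0 OK
home25 0 [ 0.53  0.52 -0.19  0.   -0.86  0.84] 0.0 OK
home25 5 [ 0.56  0.49 -0.28  0.09 -0.73  0.75] 0.0 OK
home25 10 [ 0.58  0.46 -0.39  0.22 -0.6   0.62] 0.0 OK
home25 13 [ 0.59  0.45 -0.46  0.33 -0.52  0.51] 0.0 OK
home25 16 [ 0.59  0.43 -0.55  0.48 -0.44  0.36] 0.0 OK
home25 18 [ 0.58  0.42 -0.61  0.63 -0.38  0.22] 0.0 OK
home25 20 [ 0.55  0.41 -0.68  0.84 -0.32  0.04] 0.0 OK
home25 24 [ 0.41  0.39 -0.8   1.44 -0.24 -0.43] 0.0 OK
home25 28 [ 0.28  0.39 -0.82  1.92 -0.23 -0.79] 0.0 OK
```

```bash
cat > t5.py <<'E'
from kin import *
s=st(); psi=-.308; Q=Rt(psi,np.radians(16)); z=Q.as_matrix()[:,2]; cx=np.array([np.cos(psi),np.sin(psi),0])
G=np.array([640.7,-142,51])-6*cx+11*z; print("G",G)
go(G-90*z,Q,9)
E
python3 t5.py
```

```text
t 6.92 tcp [404.9 -86.3 158.2] z [-0.181 -0.03  -0.983] yaw -0.3795 F [ 1.  -0.8  0.6] w 85.3 j [ 0.18  0.19 -0.48 -0.   -1.08  1.  ]
G [ 637.87167919 -141.10024413   40.42612134]
total world [209.3 -47.2 -31.2] rotvec [ 0.101  0.44  -0.066]
2.37 -0.41 -0.06 0.011 0.049 -0.007; 2.38 -0.39 0.06 0.011 0.049 -0.007; 2.37 -0.37 0.18 0.011 0.049 -0.007; 2.37 -0.35 0.30 0.011 0.049 -0.007; 2.35 -0.33 0.42 0.011 0.049 -0.007; 2.33 -0.31 0.53 0.011 0.049 -0.007; 2.30 -0.28 0.65 0.011 0.049 -0.007; 2.27 -0.26 0.77 0.011 0.049 -0.007; 2.23 -0.23 0.88 0.011 0.049 -0.007
```

Call:
{"op": "move_arm", "data": {"deltas": "2.4 -0.4 -0.05 0.011 0.049 -0.007; 2.4 -0.4 0.05 0.011 0.049 -0.007; 2.4 -0.35 0.2 0.011 0.049 -0.007; 2.35 -0.35 0.3 0.011 0.049 -0.007; 2.35 -0.35 0.4 0.011 0.049 -0.007; 2.35 -0.3 0.55 0.011 0.049 -0.007; 2.3 -0.3 0.65 0.011 0.049 -0.007; 2.25 -0.25 0.75 0.011 0.049 -0.007; 2.2 -0.25 0.9 0.011 0.049 -0.007; 0 0 0 0 0 0"}}

```text
clock: 8.18
position: [617.1, -133.1, 128.1]
ee_rot: [0.978, -0.153, 0.139, 0.021]
contact_force: [-0.7, -0.1, 0.3]
gripper_width: 85.2
```

```bash
sed -i 's/^go.*/go(G-45*z,Q,3)/' t5.py; python3 t5.py
```

```text
t 8.18 tcp [ 617.1 -133.1  128.1] z [ 0.266 -0.084 -0.96 ] yaw -0.3101 F [-0.7 -0.1  0.3] w 85.2 j [ 0.09  0.37 -0.42  0.21 -0.54  1.  ]
G [ 637.87167919 -141.10024413   40.42612134]
total world [  9.   -4.2 -44.4] rotvec [-0.    -0.004 -0.002]
-0.10 0.04 1.51 -0.000 -0.001 -0.001; -0.10 0.04 1.51 -0.000 -0.001 -0.001; -0.09 0.04 1.51 -0.000 -0.001 -0.001
```

Call:
{"op": "move_arm", "data": {"deltas": "-0.1 0.05 1.5 0 0 0; -0.1 0.05 1.5 0 0 0; -0.1 0 1.5 0 0 0; 0 0 0 0 0 0"}}

```text
clock: 8.68
position: [624.6, -136.3, 82.6]
ee_rot: [0.978, -0.153, 0.137, 0.021]
contact_force: [0.1, -0.6, -0.0]
gripper_width: 85.7
```

```bash
cat > look.py <<'E'
from kin import *
import sys
P=[float(v) for v in sys.argv[2:5]]; r=int(sys.argv[5]) if len(sys.argv)>5 else 40
a=[]
for n in("top","side"):
    d=eyes.get_image(n); u=[int(v) for v in proj(d,P)]; y0=min(max(0,u[1]-r),384-2*r); x0=min(max(0,u[0]-r),512-2*r)
    a.append(cv2.resize(d["pixels"][y0:y0+2*r,x0:x0+2*r],(400,400),interpolation=cv2.INTER_CUBIC))
cv2.imwrite(f"pics/{sys.argv[1]}.png",np.hstack(a))
E
sed -i 's/^go.*/go(G,Q,4)/' t5.py; python3 t5.py; python3 look.py p2 640 -142 50
```

```text
t 8.68 tcp [ 624.6 -136.3   82.6] z [ 0.263 -0.083 -0.961] yaw -0.3105 F [ 0.1 -0.6 -0. ] w 85.7 j [ 0.08  0.44 -0.45  0.25 -0.43  0.96]
G [ 637.87167919 -141.10024413   40.42612134]
total world [ 13.3  -4.8 -42.2] rotvec [-0.     0.    -0.003]
0.05 0.01 1.11 -0.000 0.000 -0.001; 0.05 0.01 1.11 -0.000 0.000 -0.001; 0.05 0.01 1.11 -0.000 0.000 -0.001; 0.05 0.01 1.11 -0.000 0.000 -0.001
```

View pics/p2.png

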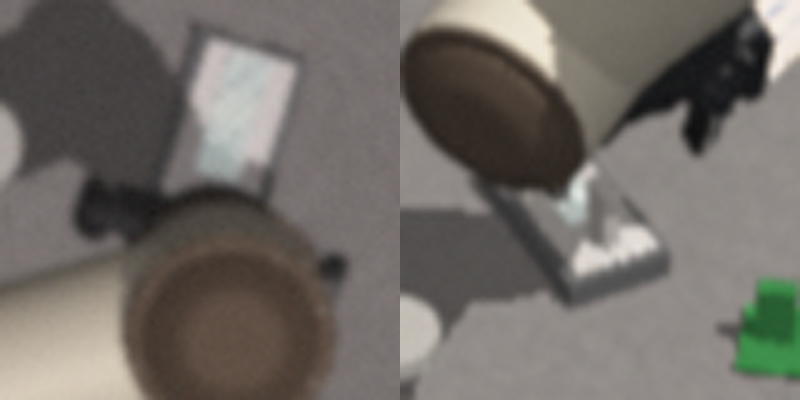

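The fingers straddle the carrier's tab (top ~(100,205) and (330,268)), with the tab between them. I'll descend and close.

Call:
{"op": "move_arm", "data": {"deltas": "0.05 0 1.1 0 0 0; 0.05 0 1.1 0 0 0; 0.05 0 1.1 0 0 0; 0.05 0 1.1 0 0 0; 0 0 0 0 0 0"}}

```text
clock: 9.4
position: [638.5, -140.6, 41.6]
ee_rot: [0.978, -0.153, 0.138, 0.021]
contact_force: [1.2, 0.2, 0.3]
gripper_width: 85.3
```

Call:
{"op": "move_arm", "data": {"deltas": "0 0 0 0 0 0; 0 0 0 0 0 0; 0 0 0 0 0 0; 0 0 0 0 0 0; 0 0 0 0 0 0; 0 0 0 0 0 0", "grip": 0}}

```text
clock: 10.15
position: [639.3, -140.3, 43.6]
ee_rot: [0.978, -0.153, 0.14, 0.021]
contact_force: [-1.7, 2.0, 4.0]
gripper_width: 10.8
```

```bash
sed -i '/^go/d' t5.py; python3 t5.py
```

```text
t 10.15 tcp [ 639.3 -140.3   43.6] z [ 0.267 -0.083 -0.96 ] yaw -0.31 F [-1.7  2.   4. ] w 10.8 j [ 0.07  0.51 -0.47  0.31 -0.34  0.92]
G [ 637.87167919 -141.10024413   40.42612134]
```

```bash
cat > t6.py <<'E'
from kin import *
import sys
yw=-.1985; s=st(); q=R.from_quat(s["ee_rot"])
tgt=[float(v) for v in sys.argv[1:4]]; N=int(sys.argv[4]); yaw=float(sys.argv[5]) if len(sys.argv)>5 else None; tilt=float(sys.argv[6]) if len(sys.argv)>6 else None
m=q.as_matrix(); t=np.degrees(np.arccos(-m[2,2])) if tilt is None else tilt
Q=q if yaw is None else Rt(yaw,np.radians(t))
go(tgt,Q,N)
x,e=ik(np.array(tgt),Q,s["joints"]); print("ik",x.round(2),round(e,3),"tilt",np.degrees(np.arccos(-m[2,2])).round(2))
E
python3 t6.py 639.3 -140.3 140 6; python3 -c "
from h import *
s=telemetry.read_state()
q=R.from_quat(s['ee_rot']);print(q.inv().apply([[ (480-639)/100,1.0,0],[-.11,2.31,-.28]]))"
```

```text
t 10.15 tcp [ 639.3 -140.3   43.6] z [ 0.267 -0.083 -0.96 ] yaw -0.31 F [-1.7  2.   4. ] w 10.8 j [ 0.07  0.51 -0.47  0.31 -0.34  0.92]
total world [-0.  -0.  96.4] rotvec [0. 0. 0.]
0.45 -0.00 -1.54 0.000 0.000 0.000; 0.45 -0.00 -1.54 0.000 0.000 0.000; 0.45 -0.00 -1.54 0.000 0.000 0.000; 0.45 -0.00 -1.54 0.000 0.000 0.000; 0.45 -0.00 -1.54 0.000 0.000 0.000; 0.45 -0.00 -1.54 0.000 0.000 0.000
ik [ 0.07  0.39 -0.34  0.19 -0.59  1.04] 0.0 tilt 16.23
[[-1.7470596  -0.46736907 -0.50739424]
 [-0.8568315  -2.16567858  0.04770823]]
```

Call:
{"op": "move_arm", "data": {"deltas": "0.2 0 -0.7 0 0 0; 0.35 0 -1.2 0 0 0; 0.45 0 -1.55 0 0 0; 0.45 0 -1.55 0 0 0; 0.45 0 -1.55 0 0 0; 0.45 0 -1.55 0 0 0; 0.45 0 -1.5 0 0 0; 0 0 0 0 0 0"}}

```text
clock: 11.15
position: [640.2, -140.5, 145.2]
ee_rot: [0.978, -0.153, 0.141, 0.02]
contact_force: [-0.1, -0.2, -1.9]
gripper_width: 11.0
```

```bash
python3 t6.py 480 -40 145 7; python3 look.py p3 640 -142 90 60
```

```text
t 11.15 tcp [ 640.2 -140.5  145.2] z [ 0.27  -0.082 -0.959] yaw -0.3102 F [-0.1 -0.2 -1.9] w 11.0 j [ 0.07  0.38 -0.33  0.18 -0.6   1.05]
total world [-160.2  100.5   -0.2] rotvec [0. 0. 0.]
-2.51 -0.67 -0.73 0.000 0.000 0.000; -2.51 -0.67 -0.73 0.000 0.000 0.000; -2.51 -0.67 -0.73 0.000 0.000 0.000; -2.51 -0.67 -0.73 0.000 0.000 0.000; -2.51 -0.67 -0.73 0.000 0.000 0.000; -2.51 -0.67 -0.73 0.000 0.000 0.000; -2.51 -0.67 -0.73 0.000 0.000 0.000
ik [ 0.34  0.11 -0.78  0.38 -0.48  0.6 ] 0.0 tilt 16.4
```

View pics/p3.png

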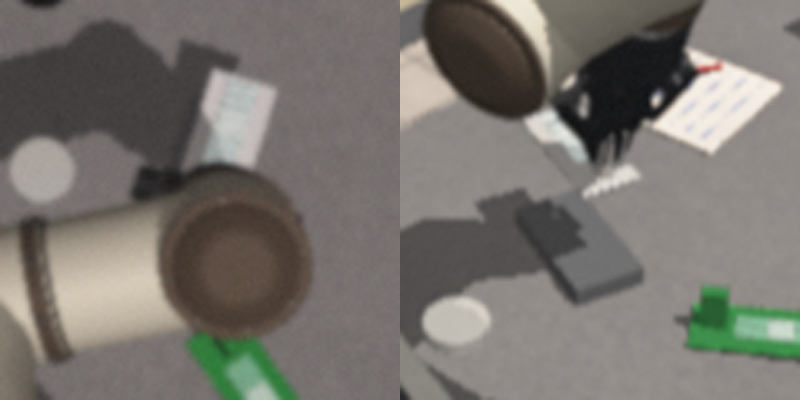

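The carrier is lifted and the rest block is bare (side ~580,245). Next I'll carry it back and over to the left.

Call:
{"op": "move_arm", "data": {"deltas": "-1.5 -0.4 -0.45 0 0 0; -2.5 -0.65 -0.75 0 0 0; -2.5 -0.65 -0.75 0 0 0; -2.5 -0.65 -0.75 0 0 0; -2.5 -0.7 -0.75 0 0 0; -2.5 -0.7 -0.75 0 0 0; -2.5 -0.7 -0.75 0 0 0; -1 -0.25 -0.3 0 0 0"}}

```text
clock: 12.25
position: [477.9, -39.9, 144.1]
ee_rot: [0.978, -0.153, 0.138, 0.021]
contact_force: [-0.2, -0.2, -1.5]
gripper_width: 10.3
```

```bash
python3 t6.py 469 191 115 10 -.1985
```

```text
t 12.25 tcp [477.9 -39.9 144.1] z [ 0.265 -0.083 -0.961] yaw -0.3095 F [-0.2 -0.2 -1.5] w 10.3 j [ 0.34  0.11 -0.78  0.37 -0.48  0.6 ]
total world [ -8.9 230.9 -29.1] rotvec [ 0.029 -0.    -0.107]
-0.84 -2.17 0.06 0.003 -0.000 -0.011; -0.82 -2.18 0.07 0.003 -0.000 -0.011; -0.79 -2.19 0.08 0.003 -0.000 -0.011; -0.77 -2.20 0.08 0.003 -0.000 -0.011; -0.75 -2.21 0.09 0.003 -0.000 -0.011; -0.72 -2.21 0.10 0.003 -0.000 -0.011; -0.70 -2.22 0.10 0.003 -0.000 -0.011; -0.67 -2.23 0.11 0.003 -0.000 -0.011; -0.65 -2.23 0.12 0.003 -0.000 -0.011; -0.63 -2.24 0.12 0.003 -0.000 -0.011
ik [ 0.81  0.22 -0.78  0.54 -0.48  0.1 ] 0.0 tilt 16.1
```

Call:
{"op": "move_arm", "data": {"deltas": "-0.85 -2.15 0 0.003 0 -0.011; -0.8 -2.2 0 0.003 0 -0.011; -0.8 -2.2 0.1 0.003 0 -0.011; -0.75 -2.2 0.1 0.003 0 -0.011; -0.75 -2.2 0.1 0.003 0 -0.011; -0.7 -2.2 0.1 0.003 0 -0.011; -0.7 -2.2 0.1 0.003 0 -0.011; -0.65 -2.25 0.1 0.003 0 -0.01; -0.65 -2.2 0.1 0.003 0 -0.01; -0.65 -2.25 0.15 0.003 0 -0.01; 0 0 0 0 0 0"}}

```text
clock: 13.62
position: [471.1, 192.0, 116.3]
ee_rot: [0.985, -0.098, 0.14, 0.013]
contact_force: [-0.2, -0.6, -1.1]
gripper_width: 10.4
```

```bash
python3 t6.py 469 191 100 4 -.1985; python3 look.py p4 540 170 80 60
```

```text
t 13.62 tcp [471.1 192.  116.3] z [ 0.274 -0.053 -0.96 ] yaw -0.1973 F [-0.2 -0.6 -1.1] w 10.4 j [ 0.81  0.22 -0.78  0.54 -0.48  0.1 ]
total world [ -2.1  -1.  -16.3] rotvec [-0.002  0.     0.001]
-0.16 0.03 0.38 -0.000 0.000 0.000; -0.16 0.03 0.38 -0.000 0.000 0.000; -0.16 0.03 0.38 -0.000 0.000 0.000; -0.16 0.03 0.38 -0.000 0.000 0.000
ik [ 0.79  0.24 -0.82  0.61 -0.42  0.03] 0.0 tilt 16.2
```

View pics/p4.png

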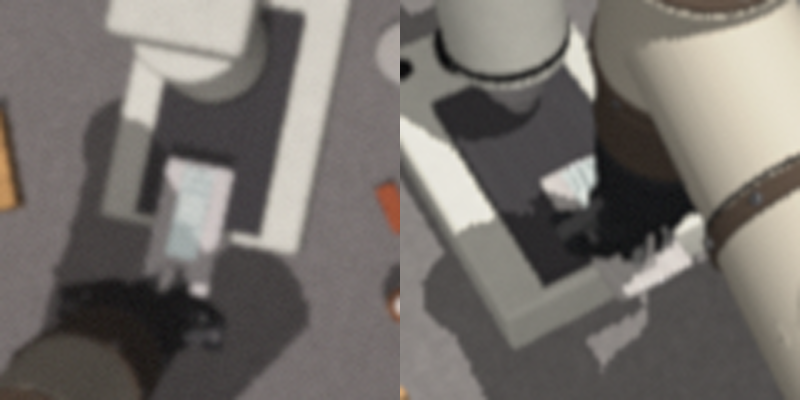

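```bash
cat > cf.py <<'E'
from fit import *
import sys
s=telemetry.read_state(); zc=s["position"][2]-23.6+5 if len(sys.argv)<2 else float(sys.argv[1])
car=S([((0,-28,zc),(60,-28,zc)),((0,28,zc),(60,28,zc)),((60,-28,zc),(60,28,zc))])
d=eyes.get_image("top"); x0=s["position"][:2]+41*np.array([np.cos(-.1985),np.sin(-.1985)])
r=fit(d,car,(*x0,-.1985),half=4); print(r)
fr=np.array([523.425,178.074]); yw=-.1975; n=np.array([-np.sin(yw),np.cos(yw)]); ax=np.array([np.cos(yw),np.sin(yw)])
c=r[0][:2]; pin=c+45*np.array([np.cos(r[0][2]),np.sin(r[0][2])])
print("centre along",(c-fr)@ax,"lat",(c-fr)@n,"pin lat",(pin-fr)@n,"pin stage x",(pin-fr)@ax-141,"yaw err",r[0][2]-yw, "TCP-cam lateral",(s["position"][:2]-c)@np.array([-np.sin(r[0][2]),np.cos(r[0][2])]),"TCP behind",(c-s["position"][:2])@ax)
E
python3 cf.py
```

```text
(array([ 5.13355709e+02,  1.79029498e+02, -2.01358554e-01]), [0.03, -0.18, -0.01], np.float64(0.17694694247189))
centre along -10.061032005833827 lat -1.038858262298273 pin lat -1.2124927455114063 pin stage x -106.06136699523358 yaw err -0.0038585536460344627 TCP-cam lateral 2.4039388196203695 TCP behind 44.141035707441155
```

```bash
python3 t6.py 471.3 192.9 94.5 4 -.1985
```

```text
t 13.78 tcp [470.5 189.9 116.3] z [ 0.273 -0.055 -0.96 ] yaw -0.2 F [-0.4 -0.1 -1.9] w 10.9 j [ 0.8   0.22 -0.78  0.54 -0.48  0.1 ]
total world [  0.8   3.  -21.8] rotvec [-0.     0.    -0.002]
-0.15 -0.08 0.52 -0.000 0.000 -0.000; -0.15 -0.08 0.52 -0.000 0.000 -0.000; -0.15 -0.08 0.52 -0.000 0.000 -0.000; -0.15 -0.08 0.52 -0.000 0.000 -0.000
ik [ 0.79  0.25 -0.83  0.63 -0.41  0.01] 0.0 tilt 16.17
```

```bash
python3 - <<'E'
from h import *
for i in range(4):
    s=telemetry.read_state(); print(s["clock"],s["position"].round(2),s["joint_vel"].round(3)); eyes.get_image("top")
E
python3 cf.py
```

```text
13.775 [470.52 189.88 116.3 ] [-0.005 -0.007 -0.002 -0.     0.    -0.004]
13.825 [470.56 189.8  116.44] [-0.005 -0.004 -0.002  0.003  0.001 -0.002]
13.875 [470.63 189.82 116.59] [ 0.001 -0.003 -0.001  0.002  0.    -0.001]
13.925 [470.66 189.86 116.67] [ 0.001 -0.002 -0.001  0.     0.001 -0.002]
(array([ 5.13497905e+02,  1.78789731e+02, -2.00833081e-01]), [0.04, -0.19, -0.01], np.float64(0.16496029343502253))
centre along -9.874554180683866 lat -1.246062682113779 pin lat -1.3960510676190339 pin stage x -105.8748041426646 yaw err -0.003333081404886612 TCP-cam lateral 2.3999342206708816 TCP behind 44.1686779159138
```

```bash
python3 t6.py 471.0 191.5 94.5 4 -.1985
```

```text
t 14.03 tcp [470.7 190.1 116.8] z [ 0.274 -0.054 -0.96 ] yaw -0.1999 F [ 0.1 -0.2 -1.3] w 10.5 j [ 0.8   0.22 -0.78  0.54 -0.48  0.1 ]
total world [  0.3   1.4 -22.3] rotvec [-0.001  0.    -0.002]
-0.16 -0.04 0.54 -0.000 0.000 -0.000; -0.16 -0.04 0.53 -0.000 0.000 -0.000; -0.16 -0.04 0.53 -0.000 0.000 -0.000; -0.16 -0.04 0.53 -0.000 0.000 -0.000
ik [ 0.79  0.25 -0.83  0.63 -0.4   0.01] 0.0 tilt 16.21
```

Call:
{"op": "move_arm", "data": {"deltas": "-0.16 -0.04 0.55 0 0 0; -0.16 -0.04 0.55 0 0 0; -0.16 -0.04 0.5 0 0 0; -0.16 -0.04 0.5 0 0 0; 0 0 0 0 0 0; 0 0 0 0 0 0"}}

```text
clock: 14.78
position: [470.8, 192.3, 94.7]
ee_rot: [0.985, -0.098, 0.14, 0.013]
contact_force: [1.0, 0.3, -1.7]
gripper_width: 10.7
```

```bash
python3 t6.py 471.0 191.5 91 4 -.1985; python3 cf.py; python3 look.py p5 540 170 80 60
```

```text
t 14.78 tcp [470.8 192.3  94.7] z [ 0.274 -0.054 -0.96 ] yaw -0.1991 F [ 1.   0.3 -1.7] w 10.7 j [ 0.79  0.25 -0.83  0.63 -0.4   0.01]
total world [ 0.2 -0.8 -3.7] rotvec [-0.001  0.    -0.001]
-0.02 0.02 0.09 -0.000 0.000 -0.000; -0.02 0.02 0.09 -0.000 0.000 -0.000; -0.02 0.02 0.09 -0.000 0.000 -0.000; -0.02 0.02 0.09 -0.000 0.000 -0.000
ik [ 0.78  0.26 -0.84  0.65 -0.39 -0.01] 0.0 tilt 16.21
(array([ 5.13276221e+02,  1.81469063e+02, -2.08940134e-01]), [0.06, -0.06, -0.01], np.float64(0.18042456471520904))
centre along -10.617663097573507 lat 1.3376846055534537 pin lat 0.822889800394148 pin stage x -106.62060779049166 yaw err -0.011440134098568311 TCP-cam lateral 1.766705272962945 TCP behind 43.790599679796145
```

View pics/p5.png

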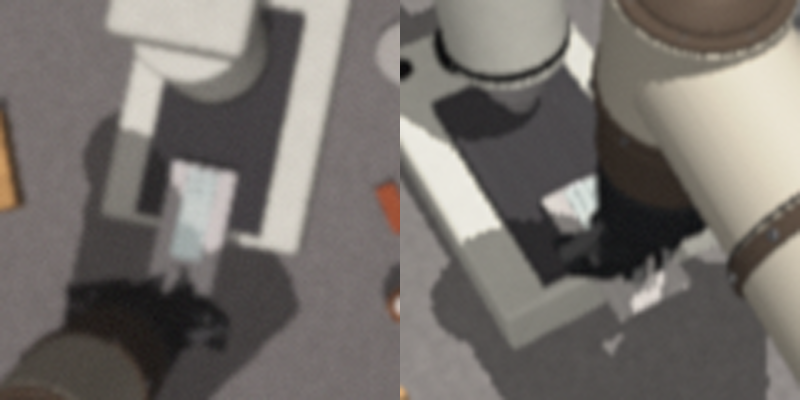

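Call:
{"op": "move_arm", "data": {"deltas": "-0.04 0.04 0.15 0 0 0; -0.03 0.02 0.1 0 0 0; 0 0 0 0 0 0; 0 0 0 0 0 0"}}

```text
clock: 15.42
position: [470.6, 191.6, 92.1]
ee_rot: [0.985, -0.099, 0.14, 0.013]
contact_force: [0.6, 0.1, -1.1]
gripper_width: 10.9
```

```bash
python3 t6.py 471.0 191.5 91 4 -.1985
```

```text
t 15.43 tcp [470.6 191.6  92.1] z [ 0.274 -0.054 -0.96 ] yaw -0.1991 F [ 0.6  0.1 -1.1] w 10.9 j [ 0.78  0.25 -0.84  0.65 -0.39 -0.  ]
total world [ 0.4 -0.1 -1.1] rotvec [-0.001  0.    -0.001]
0.00 0.00 0.03 -0.000 0.000 -0.000; 0.00 0.00 0.03 -0.000 0.000 -0.000; 0.00 0.00 0.03 -0.000 0.000 -0.000; 0.00 0.00 0.03 -0.000 0.000 -0.000
ik [ 0.78  0.26 -0.84  0.65 -0.39 -0.01] 0.0 tilt 16.21
```

Call:
{"op": "move_arm", "data": {"deltas": "-0.02 0 0.1 0 0 0; 0 0 0 0 0 0; 0 0 0 0 0 0"}}

```text
clock: 15.8
position: [470.8, 191.7, 91.3]
ee_rot: [0.985, -0.098, 0.14, 0.013]
contact_force: [0.5, -0.1, 0.2]
gripper_width: 10.5
```

Call:
{"op": "move_arm", "data": {"deltas": "-0.03 0 0.1 0 0 0; 0 0 0 0 0 0; 0 0 0 0 0 0"}}

```text
clock: 16.18
position: [470.8, 191.9, 90.5]
ee_rot: [0.985, -0.098, 0.141, 0.013]
contact_force: [-3.9, 0.7, 3.9]
gripper_width: 10.2
```

Call:
{"op": "move_arm", "data": {"deltas": "0.5 0 0.14 0 0 0; 0.96 0 0.28 0 0 0; 0.96 0 0.28 0 0 0; 0.96 0 0.28 0 0 0; 0.96 0 0.28 0 0 0; 0.96 0 0.28 0 0 0; 0.96 0 0.28 0 0 0; 0.48 0 0.14 0 0 0; 0 0 0 0 0 0"}}

```text
clock: 17.3
position: [540.5, 178.1, 90.5]
ee_rot: [0.985, -0.099, 0.141, 0.013]
contact_force: [2.1, -0.4, 1.8]
gripper_width: 10.8
```

```bash
cat > prog.py <<'E'
from kin import *
s=st(); fr=np.array([523.1,181.5]); yw=-.1985; n=np.array([-np.sin(yw),np.cos(yw)]); ax=np.array([np.cos(yw),np.sin(yw)])
d=s["position"][:2]-fr; print("tcp along",(d@ax).round(1),"pin stage x ~",(d@ax+88-141).round(1),"lat",(d@n).round(2))
E
python3 prog.py; python3 cf.py 72
```

```text
t 17.3 tcp [540.5 178.1  90.5] z [ 0.275 -0.053 -0.96 ] yaw -0.1993 F [ 2.1 -0.4  1.8] w 10.8 j [ 0.68  0.34 -0.69  0.56 -0.42  0.2 ]
tcp along 17.7 pin stage x ~ -35.3 lat 0.14
(array([ 5.83007276e+02,  1.67742016e+02, -2.28289438e-01]), [0.0, -0.04, -0.28], np.float64(0.35278192217064713))
centre along 60.45133460301576 lat 1.560015507653779 pin lat 0.17470968627806097 pin stage x -35.56999347593634 yaw err -0.03078943825517569 TCP-cam lateral 0.5108063650200767 TCP behind 43.696198809092465
```

```bash
python3 look.py p6 590 165 70 40
```

View pics/p6.png

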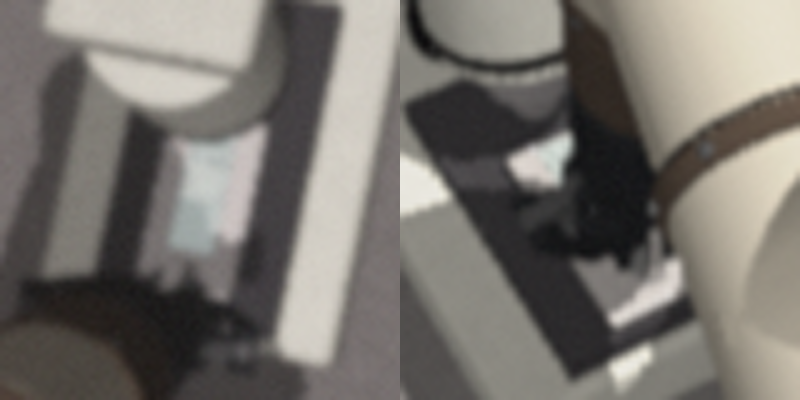

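Call:
{"op": "move_arm", "data": {"deltas": "0.58 0 0.17 0 0 0; 0.77 0 0.22 0 0 0; 0.77 0 0.22 0 0 0; 0.77 0 0.22 0 0 0; 0.29 0 0.13 0 0 0; 0 0 0 0 0 0"}}

```text
clock: 18.2
position: [572.3, 171.3, 90.2]
ee_rot: [0.985, -0.098, 0.141, 0.013]
contact_force: [-0.2, -0.1, 3.8]
gripper_width: 10.7
```

```bash
python3 prog.py
```

```text
t 18.2 tcp [572.3 171.3  90.2] z [ 0.274 -0.054 -0.96 ] yaw -0.199 F [-0.2 -0.1  3.8] w 10.7 j [ 0.63  0.38 -0.61  0.51 -0.44  0.29]
tcp along 50.2 pin stage x ~ -2.8 lat -0.29
```

Call:
{"op": "move_arm", "data": {"deltas": "-0.03 0 0.1 0 0 0; 0.19 0 0.055 0 0 0; 0.19 0 0.055 0 0 0; 0.19 0 0.055 0 0 0; 0 0 0 0 0 0"}}

```text
clock: 18.82
position: [577.8, 170.3, 89.6]
ee_rot: [0.985, -0.098, 0.141, 0.013]
contact_force: [-4.7, 1.0, 8.1]
gripper_width: 10.4
```

Call:
{"op": "move_arm", "data": {"deltas": "0.19 0 0.055 0 0 0; 0.19 0 0.055 0 0 0; 0 0 0 0 0 0"}}

```text
clock: 19.2
position: [581.7, 169.5, 89.4]
ee_rot: [0.985, -0.098, 0.141, 0.013]
contact_force: [-3.2, 0.3, 7.5]
gripper_width: 10.3
```

```bash
python3 prog.py
```

```text
t 19.2 tcp [581.7 169.5  89.4] z [ 0.275 -0.053 -0.96 ] yaw -0.1985 F [-3.2  0.3  7.5] w 10.3 j [ 0.62  0.39 -0.59  0.49 -0.44  0.32]
tcp along 59.8 pin stage x ~ 6.8 lat -0.2
```

Call:
{"op": "move_arm", "data": {"deltas": "0.19 0 0.055 0 0 0; 0.19 0 0.055 0 0 0; 0 0 0 0 0 0"}}

```text
clock: 19.58
position: [585.6, 168.4, 87.8]
ee_rot: [0.985, -0.099, 0.14, 0.013]
contact_force: [4.0, 0.7, -1.7]
gripper_width: 10.5
```

Call:
{"op": "move_arm", "data": {"deltas": "0.19 0 0.055 0 0 0; 0.19 0 0.055 0 0 0; 0 0 0 0 0 0"}}

```text
clock: 19.95
position: [589.1, 167.1, 88.1]
ee_rot: [0.985, -0.099, 0.14, 0.014]
contact_force: [0.6, -0.6, -2.1]
gripper_width: 10.6
```

```bash
python3 prog.py; python3 look.py p7 590 165 80 40
```

```text
t 19.95 tcp [589.1 167.1  88.1] z [ 0.272 -0.055 -0.961] yaw -0.1998 F [ 0.6 -0.6 -2.1] w 10.6 j [ 0.61  0.4  -0.57  0.48 -0.45  0.34]
tcp along 67.5 pin stage x ~ 14.5 lat -1.06
```

View pics/p7.png

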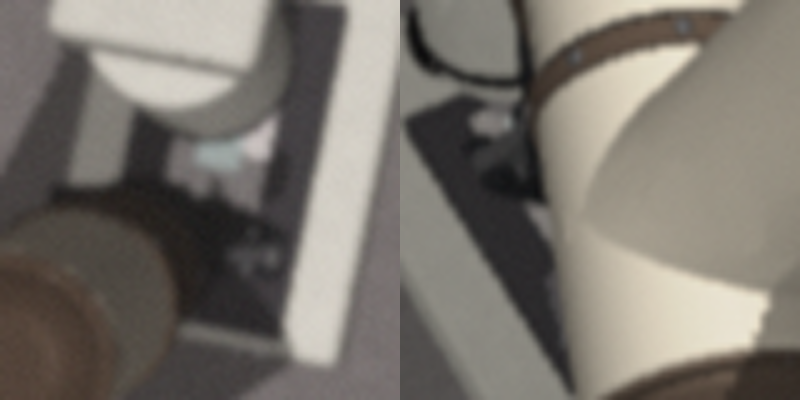

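Call:
{"op": "move_arm", "data": {"deltas": "-0.05 0 0.19 0 0 0; 0 0 0 0 0 0; 0 0 0 0 0 0"}}

```text
clock: 20.42
position: [589.5, 167.6, 86.7]
ee_rot: [0.985, -0.098, 0.14, 0.013]
contact_force: [-0.0, -0.4, -1.5]
gripper_width: 10.4
```

```bash
python3 prog.py
```

```text
t 20.43 tcp [589.5 167.6  86.7] z [ 0.274 -0.054 -0.96 ] yaw -0.1991 F [-0.  -0.4 -1.5] w 10.4 j [ 0.61  0.41 -0.57  0.49 -0.44  0.33]
tcp along 67.8 pin stage x ~ 14.8 lat -0.51
```

Call:
{"op": "move_arm", "data": {"deltas": "-0.05 0 0.19 0 0 0; 0 0 0 0 0 0; 0 0 0 0 0 0"}}

```text
clock: 20.8
position: [589.6, 167.6, 84.7]
ee_rot: [0.985, -0.099, 0.14, 0.013]
contact_force: [-0.5, -0.6, -1.6]
gripper_width: 10.8
```

Call:
{"op": "move_arm", "data": {"deltas": "-0.04 0 0.14 0 0 0; 0 0 0 0 0 0; 0 0 0 0 0 0"}}

```text
clock: 21.18
position: [589.8, 167.8, 83.6]
ee_rot: [0.985, -0.098, 0.141, 0.013]
contact_force: [-0.2, 0.2, 0.6]
gripper_width: 11.0
```

```bash
python3 prog.py
```

```text
t 21.18 tcp [589.8 167.8  83.6] z [ 0.274 -0.054 -0.96 ] yaw -0.1989 F [-0.2  0.2  0.6] w 11.0 j [ 0.61  0.41 -0.58  0.5  -0.43  0.32]
tcp along 68.1 pin stage x ~ 15.1 lat -0.3
```

Call:
{"op": "move_arm", "data": {"deltas": "-0.02 0 0.07 0 0 0; 0 0 0 0 0 0; 0 0 0 0 0 0"}}

```text
clock: 21.55
position: [589.8, 167.8, 83.6]
ee_rot: [0.985, -0.098, 0.141, 0.013]
contact_force: [-3.1, 0.2, 5.6]
gripper_width: 10.6
```

Call:
{"op": "move_arm", "data": {"deltas": "-0.19 0 -0.055 0 0 0; -0.15 0 -0.045 0 0 0; 0 0 0 0 0 0; 0 0 0 0 0 0"}}

```text
clock: 22.05
position: [587.2, 169.1, 83.6]
ee_rot: [0.985, -0.098, 0.141, 0.012]
contact_force: [3.0, -0.6, 5.5]
gripper_width: 10.8
```

```bash
python3 prog.py
```

```text
t 22.05 tcp [587.2 169.1  83.6] z [ 0.276 -0.052 -0.96 ] yaw -0.1983 F [ 3.  -0.6  5.5] w 10.8 j [ 0.61  0.41 -0.59  0.51 -0.43  0.31]
tcp along 65.3 pin stage x ~ 12.3 lat 0.5
```

Call:
{"op": "move_arm", "data": {"deltas": "0.1 0 -0.03 0 0 0; 0 0 0 0 0 0"}}

```text
clock: 22.3
position: [587.3, 169.1, 83.6]
ee_rot: [0.985, -0.098, 0.141, 0.013]
contact_force: [-0.5, 0.9, 5.0]
gripper_width: 10.6
```

Call:
{"op": "move_arm", "data": {"deltas": "0 0 0 0 0 0; 0 0 0 0 0 0; 0 0 0 0 0 0; 0 0 0 0 0 0; 0 0 0 0 0 0", "grip": 4.5}}

```text
clock: 22.92
position: [586.9, 168.0, 83.0]
ee_rot: [0.985, -0.099, 0.14, 0.013]
contact_force: [0.7, 0.2, 0.5]
gripper_width: 45.2
```

```bash
python3 prog.py
```

```text
t 22.93 tcp [586.9 168.   83. ] z [ 0.274 -0.054 -0.96 ] yaw -0.1993 F [0.7 0.2 0.5] w 45.2 j [ 0.61  0.41 -0.58  0.5  -0.43  0.31]
tcp along 65.2 pin stage x ~ 12.2 lat -0.61
```

Released. I'll back out along the tool axis, keeping slightly to -x so I stay off the head.

Call:
{"op": "move_arm", "data": {"deltas": "0 0 -0.5 0 0 0; -0.2 0 -1 0 0 0; -0.5 0 -1.5 0 0 0; -1 0 -1.5 0 0 0; -1.5 0 -1.5 0 0 0; -2 0 -1.5 0 0 0; -2.5 0 -1.5 0 0 0; -2.5 0 -1.5 0 0 0; -2.5 0 -1 0 0 0; -2.5 0 -0.5 0 0 0; 0 0 0 0 0 0"}}

```text
clock: 24.3
position: [409.2, 203.3, 156.4]
ee_rot: [0.985, -0.097, 0.14, 0.013]
contact_force: [-0.2, 0.6, 0.3]
gripper_width: 44.7
```

Call:
{"op": "move_arm", "data": {"deltas": "-2.5 2 -1 0 0 0; -2.5 3 -1 0 0 0; -0.5 4 -1 0 0 0; 0 4 -0.5 0 0 0; 0 4 0 0 0 0; 0 4 0 0 0 0; 0 0 0 0 0 0"}}

```text
clock: 25.18
position: [307.2, 7.9, 173.8]
ee_rot: [0.985, -0.101, 0.14, 0.013]
contact_force: [-0.1, 0.8, 0.1]
gripper_width: 45.3
```

```bash
python3 prog.py; python3 look.py p8 590 165 70 40; python3 look.py p9 600 50 40 90
python3 - <<'E'
from fit import *
for n in("top","side"):
    d=eyes.get_image(n); C=cloud(d)
    zc=65
    e=0 if n=="top" else 20
    car=S([((-60,-28,zc),(e,-28,zc)),((-60,28,zc),(e,28,zc)),((-60,-28,zc),(-60,28,zc))])
    print(n,fit(d,car,(628,160,-.1985),half=4))
E
```

```text
t 25.18 tcp [307.2   7.9 173.8] z [ 0.274 -0.054 -0.96 ] yaw -0.2031 F [-0.1  0.8  0.1] w 45.3 j [ 0.82 -0.33 -1.05  0.36 -0.73  0.29]
tcp along -177.5 pin stage x ~ -230.5 lat -212.78
top (array([ 6.28288756e+02,  1.58294360e+02, -2.04124294e-01]), [0.21, -0.21, -0.0], np.float64(0.16339675269441473))
side (array([ 6.25814606e+02,  1.61212675e+02, -2.02728857e-01]), [0.2, -0.18, 0.0], np.float64(0.17260138853434628))
```

View pics/p8.png

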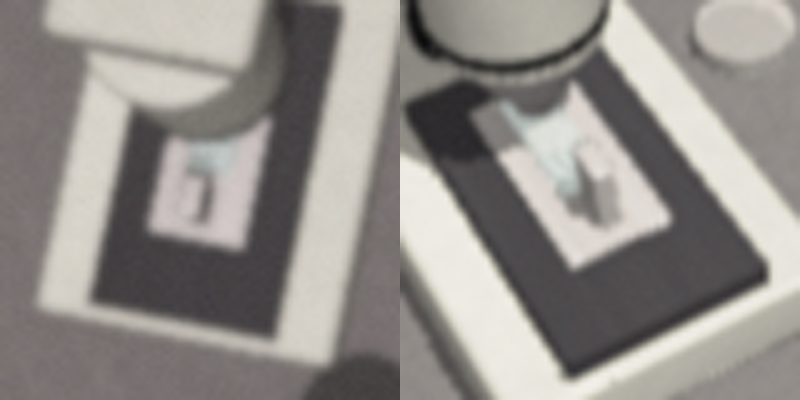

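View pics/p9.png

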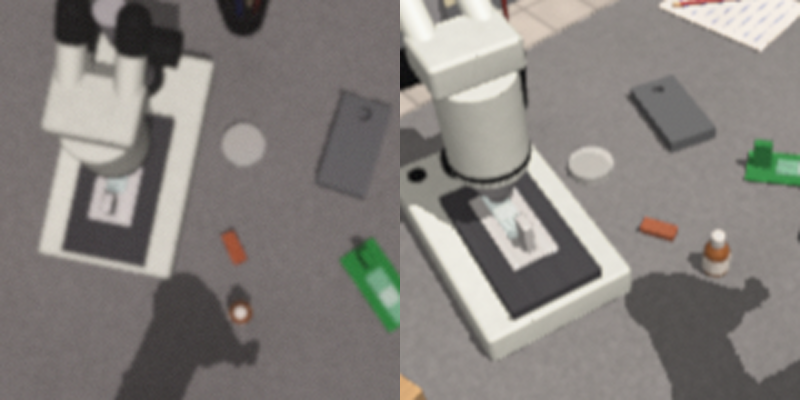

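Run:
```python
from h import *
yw=-.2;ax=np.array([np.cos(yw),np.sin(yw)]);n=np.array([-ax[1],ax[0]])
for nm,c in(("top",(628.3,158.3)),("side",(625.8,161.2))):
    C=cloud(eyes.get_image(nm)); q=(C[...,:2]-c); a=q@ax;b=q@n;z=C[...,2]
    for lo,hi in((-57,-53),(-25,-15),(-15,-5),(-5,5),(5,15),(15,25)):
        m=(a>lo)&(a<hi)&(abs(b)>14)&(abs(b)<25)&(z<85)&(z>50); k=(a>lo)&(a<hi)&(abs(b)>34)&(abs(b)<50)&(z<85)&(z>45)
        print(nm,lo,m.sum(),np.median(z[m]).round(1) if m.any() else None,"plate",np.median(z[k]).round(1) if k.any() else None)
```

```text
top -57 11 64.1 plate 57.9
top -25 25 63.4 plate 59.6
top -15 28 63.7 plate 58.9
top -5 13 63.7 plate 59.3
top 5 8 63.1 plate 58.3
top 15 0 None plate 58.7
side -57 21 61.9 plate 58.1
side -25 27 63.0 plate 58.5
side -15 20 62.9 plate 57.9
side -5 22 62.9 plate 58.1
side 5 23 63.3 plate 57.7
side 15 25 63.2 plate 58.1
```

The carrier's top sits about 5 mm above the plate along its whole length, so it is flat and fully seated. The bystanders are where they were. I'm handing in the job.

```bash
python3 -c "
from bench import arm
print(arm.job_done())"
```

```text
the job is handed in; nothing more can be done
None
```

The carrier is seated in the plate's blind hole, lying flat and released, and the job was handed in at about 25.5 s. I gripped the silver carrier by its tab and set the pin on the front of the plate, about 105 mm in front of the stage point. I then slid it in under light pressure until the pin dropped, lowered it to the stop and let go.

**Last checks**
- **Seated:** the gripper went about 8 mm lower than where the pin first touched the plate, then met a firm stop. The cameras put the pin about 11 mm beyond the stage point, which is within the hole's range.
- **Flat:** the depth images show the carrier's top about 4 to 6 mm above the plate all along the visible length; its plate is 5 mm thick. There is no slope beyond noise.
- **Straight:** the carrier's direction is within about 0.3 degrees of the plate's. The top camera puts it about 1 mm off the centre line, which is within the hole's play.
- **Surroundings:** I felt no contact with the head. In the last pictures the petri dish, eraser, bottle and rest block are where they were. The slide box and carton were not fully in those crops, but the arm worked well clear of both.

**What differed or disagreed**
- **Lean:** the 30 to 45 degree lean was out of the arm's reach at the rest block because of the limits on joints 4 and 5. I gripped at about 16 degrees, further back and higher on the tab. That left room in front of the head because the hole came early.
- **Cameras:** the two cameras differ by 3 to 4 mm in y. I therefore lined the carrier up with the plate within each camera and split the remaining difference of about 1.4 mm.
- **Heading while sliding:** one camera fit during the slide was off by 1.8 degrees. The picture showed the edges parallel, so I did not act on it.

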